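Wind up the mixer bowl

TASK

Fit the loose crank onto the square shaft of the mixer's bowl lift, fully down but without forcing it on, and wind it clockwise (seen from above) to raise the bowl until you feel the bowl carrier's rubber buffer pressing firmly on the stop collar. Stop gently there, do not force it past the stop, and leave the crank sitting fully home on the shaft; do not disturb the other things on the table.

Things in the scene. Friction and masses are not known exactly. Their poses are not given: they have to be found in the camera images.
- crank: Loose steel crank standing on its hub, 0.3 kg. Hub: block 32 x 32 x 52 mm, grippable across y, with a square blind socket 16 mm wide, 33 mm deep, open at the underside. A flat arm (16 wide, 8 thick, 44 to 52 mm up) runs from the hub along the crank's +x to a black upright knob 65 mm from the hub axis. Origin: centre of the hub's underside; z up.
- knob_mid (a point): Middle of the crank's knob: a vertical cylinder of 25 mm diameter, 52 to 94 mm above the hub's underside, that spins freely on its own pin, so a gripper holding it need not turn. The point is 74 mm above the hub's underside, on the knob's axis.
- mixer: Fixed pale grey bench mixer, 410 mm tall. Origin: on the table under the lift shaft's axis. The shaft stands on a gear case 80 x 80 x 92 mm with a round seat 42 mm wide, top 100 mm above the table; nothing within 150 mm of the shaft is higher. The bowl (194 mm wide, rim 235 mm up) is centred 265 mm along the mixer's -y from the shaft; the head (150 mm wide, to 410 mm up) and column lie behind it.
- shaft: Vertical square steel shaft, 14 mm wide, 30 mm out of its seat, top 4 mm tapered to 9 mm. Origin: on its axis at the seat, 100 mm above the table; x, y square to its faces. Takes 0.3 N m to turn (about 5 N at the knob) and stays put; clockwise from above lifts the bowl 6 mm a turn, about 2 to 3 turns in all. It stops hard at the collar: 10 to 15 N at the knob there is snug, over 20 N is forcing it.
- buffer_top (a point): Centre of the top face of the round rubber buffer (26 mm wide) on the bowl carrier's lug, beside the column on the side away from the robot; it rises as the bowl does.
- stop_face (a point): Centre of the underside of the dark round stop collar (36 mm wide, 18 mm tall) clamped on the rod above the buffer; it does not move. The lift is fully up when the buffer presses on this face.
- jug: Steel jug, 90 mm wide, 100 mm tall, standing; leave it alone. Origin: centre of its underside.
- jar: White plastic jar, 64 mm wide, 90 mm tall, standing; leave it alone. Origin: centre of its underside.
- spoon: Wooden spoon, 200 mm long, lying on the table; leave it alone. Origin: under its middle, long axis x.
Not all that is in view belongs to the job. Leave any orange look-alike of the crank alone.

How it is judged:
By the outcome, as a careful person would: the job done as asked, in the order asked, and still so for the second after the job is handed in, with the robot touching nothing.
It also fails if it takes over 72 s, if anything falls off the work surface, if the arm or the gripper's body presses on something with over 40 N, if the wrist force passes 120 N, or if a joint passes its speed limit or range.

ROBOT

A 6-joint arm with a two-finger parallel gripper is mounted at the origin on the work surface. World frame = base frame: x ahead of the robot, y to its left, z up, the work surface at z = 0. Lengths are in m, angles in rad, forces in N, time in s.
With the tool pointing down it reaches from about 0.3 to 0.875 m from the base axis. Payload 6.4 kg.
Tool frame: the origin (TCP) lies between the finger pads; the fingertips stand 25 mm ahead of it and the grasp point (between the pads) lies 6 mm ahead of it; y points along the fingers, x is the direction in which the jaws open and shut, and the axes are right-handed (so a half turn about y gives the same grasp; the last joint's range is limited). The gripper opens to 85 mm and grips with 20 to 120 N. Pads are 22 mm wide; open, the fingers measure 114 mm over their backs; the gripper's body (76 mm by 85 mm) begins 54 mm behind the grasp point. The pads swing forward as they close: fully open they stand 13 mm farther back than shut.
Start: joints at [-1.517, 0.181, 1.607, -0, 1.354, -0.206], TCP at [0.148, -0.556, 0.256] pointing down, gripper open.
Joint ranges: [-2.99, 2.99], [-0.89, 2.07], [0.3, 2.58], [-1.14, 4.28], [0, 2.63], [-3.12, 3.12]. Speed limits (rad/s): [2.57, 2.57, 3.01, 3.14, 3.14, 3.14].

INTERFACE

Orientations are given as a unit quaternion [w, x, y, z].
In Python, from bench import ctrl, vision, ticket, find_in, regions_of, pinpoint gives the robot as it stands.
- The arm moves only by the tool apply_moves, never from a script. Its argument "increments" is a list of rows, each an object of numbers: "x", "y", "z": the shift along the tool's x, y, z in cm; "ax", "ay", "az": the turn, a rotation vector about the tool's x, y, z in rad; "grip": the closure, from 0 (fully open) to 1 (shut). A call has 1 to 12 rows; each row is the pose to reach, as a shift and turn from the pose measured when the call began, along the tool's axes at that moment; what a row does not reach only later rows make up. A row lasts 1/8 s, in which the tool goes at most 62.5 mm and 10.7 degrees, less where a joint would pass 70% of its speed; a pose out of reach is approached as far as the arm can. A call with a gripper value outside its range is refused whole. The fingers move at their own pace and stop on an object; the grip force is fixed at half the most. Time passes only in rows, so rows that repeat a pose let the fingers close. It gives the time, the measured TCP pose, the force and the opening at its end, in the units of the state.
- ctrl.get_obs(): the state, without advancing time (a new reading comes with each control period).
- vision.camera(name): name is "side" or "top"; returns the picture (400x640x3 uint8, red, green, blue); there is no depth.
- vision.camera_params(name): a dict with "intrinsics" (3x3 intrinsics, pixels), "k1" (the pictures are not rectified: a ray, as slopes to the right and down, at radius r is drawn at 1 + k1 r^2 times it, then the intrinsics apply), "R" (3x3) and "t" (3): a world point X has camera coordinates R X + t. Camera axes: x right, y down, z forward; pixel columns grow to the right and rows downward; lengths in m; the calibration is good to about 2 mm. A picture is of the moment at which its call begins. camera_params takes no time and is no camera call.
- ticket.hand_in(): hands the job in, once; it reports no verdict.
Trained networks look in the newest picture that a camera, given by its name, has taken for a name from the list of things; names that differ only in an ending like _2 or _b are one class to them, and where a whole thing is asked for, a point or a joint stands for the part that bears it (a point fixed in the world has none). Each returns a list of dicts, best first, with "p" (0 to 1); they miss things now and then, are a little off and sometimes report something else, mostly with a low value. They report only what shows in the picture. A call takes as long as a camera call. They do not tell look-alikes from the thing itself.
- find_in(camera, query): "rect" ([centre column, centre row, width, height] in pixels, round what is visible of it).
- regions_of(camera, query): "mask" (400x640 bool, what is visible of it) and "rect" ([centre column, centre row, width, height] in pixels, round what is visible of it).
- pinpoint(camera, query): "xy" ([column, row] in pixels: a listed point, or the origin of a listed thing).
The state is a dict: "time_s": time; "q": joint angles; "dq": joint speeds; "joint_efforts": joint torques, N m; "eef_pos": TCP position; "eef_rot": TCP orientation; "wrist_force": force on the tool from outside, world axes, zero at the start; "torque": the same for the moment, N m; "opening": opening from 0.0 (shut) to 1.0 (fully open).
Only numpy, scipy, OpenCV 4.12 (cv2) and the standard library are available. Lean on these libraries where they do the work, as an engineer would, in place of code of your own. Each camera call takes 0.05 s, during which the arm holds its last target.

## Working session

There is one attempt and no reset: what is moved stays moved. The work goes in short steps, Python scripts to look and compute and a tool call to move; the robot and the scene stay as the last step left them, time stands still between calls to the robot, and variables do not carry over. Pictures are saved under pics/ and viewed, and the job is handed in when it is done.

Besides the shell and the picture viewer there is one more tool, called after "Request:" as a command line: name --argument value ..., lists and objects as JSON in quotes. apply_moves: Moves the arm, as the interface text tells. Its arguments: {"type":"object","properties":{"increments":{"type":"array","items":{"type":"object","properties":{"x":{"type":"number"},"y":{"type":"number"},"z":{"type":"number"},"ax":{"type":"number"},"ay":{"type":"number"},"az":{"type":"number"},"grip":{"type":"number"}}}}},"required":["increments"]}

```bash
ls; mkdir -p pics
python3 - <<'E'
from bench import ctrl, vision, ticket, find_in, regions_of, pinpoint
import cv2
for c in ("side","top"):
    im=vision.camera(c); cv2.imwrite(f"pics/{c}0.png",im[:,:,::-1])
    p=vision.camera_params(c); print(c,p)
    for q in ("crank","knob_mid","mixer","shaft","buffer_top","stop_face"):
        print(q,[( [round(float(v)) for v in d["xy"]],round(d["p"],2)) for d in pinpoint(c,q)])
    print([( [round(float(v)) for v in d["rect"]],round(d["p"],2)) for d in find_in(c,"crank")])
print(ctrl.get_obs())
E
```

```text
pics
side {'intrinsics': array([[502.50077231,   0.        , 320.31047703],
       [  0.        , 502.50077231, 201.09805223],
       [  0.        ,   0.        ,   1.        ]]), 'k1': -0.01030384211390895, 'R': array([[-0.92234202, -0.38634832,  0.004492  ],
       [-0.19755303,  0.46156966, -0.86482729],
       [ 0.3320512 , -0.79855396, -0.50204937]]), 't': array([0.49439163, 0.22789737, 1.34464633])}
crank [([310, 276], 0.93), ([304, 297], 0.69), ([359, 314], 0.56)]
knob_mid [([330, 256], 0.68), ([299, 297], 0.6), ([346, 303], 0.56)]
mixer [([317, 240], 0.8), ([217, 303], 0.67)]
shaft [([317, 213], 0.61)]
buffer_top []
stop_face [([367, 265], 0.62)]
[([355, 308, 37, 29], 0.87), ([318, 264, 36, 36], 0.77), ([301, 294, 20, 29], 0.64)]
top {'intrinsics': array([[401.86619032,   0.        , 321.4743024 ],
       [  0.        , 401.86619032, 197.4955373 ],
       [  0.        ,   0.        ,   1.        ]]), 'k1': -0.036032337520093646, 'R': array([[-0.0084001 , -0.99984584, -0.01541886],
       [-0.99284149,  0.01017646, -0.11900514],
       [ 0.11914371,  0.01430883, -0.99277391]])
[... 342 characters left out ...]
59, 46, 36], 0.42)]
{'time_s': 0.8, 'q': array([-1.51725783e+00,  1.80794634e-01,  1.60701888e+00,  1.62788017e-06,
        1.35378811e+00, -2.06312235e-01]), 'dq': array([-2.77013467e-04,  1.51250382e-03, -1.48272269e-03,  7.15376586e-04,
        4.44031056e-05, -9.86215533e-05]), 'joint_efforts': array([-7.39265088e-04, -4.44796515e+01, -3.51669645e+01, -2.99577869e-04,
        7.48690254e-04,  6.18578042e-06]), 'eef_pos': array([ 0.14774944, -0.55570265,  0.25628234]), 'eef_rot': array([ 0.56056855, -0.560563  ,  0.43100745, -0.43100417]), 'wrist_force': array([-0.2442524 , -0.06641756, -0.39144975]), 'torque': array([ 0.01295795,  0.01669341, -0.00120648]), 'opening': 1.0007817166046258}
```

View pics/side0.png

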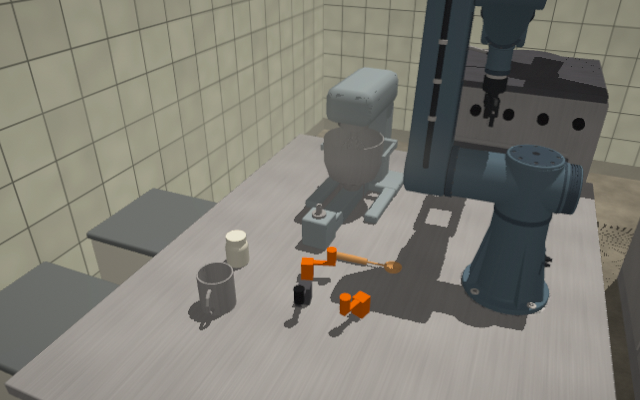

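View pics/top0.png

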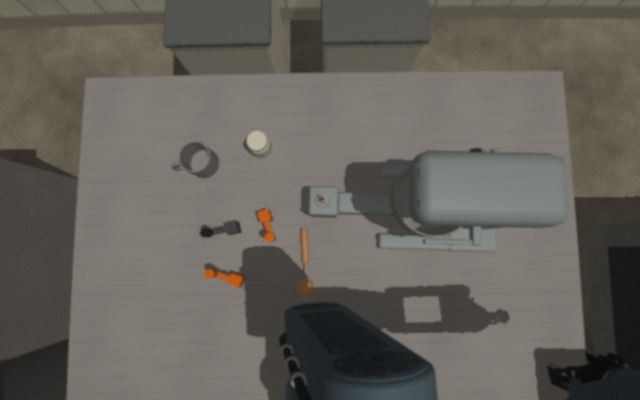

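Run:
```python
import cv2,numpy as np
s=cv2.imread("pics/side0.png");t=cv2.imread("pics/top0.png")
a=cv2.resize(s[190:340,230:410],None,fx=4,fy=4,interpolation=cv2.INTER_CUBIC)
b=cv2.resize(t[140:300,180:360],None,fx=3.7,fy=3.7,interpolation=cv2.INTER_CUBIC)
cv2.imwrite("pics/side0c.png",a[:600]);cv2.imwrite("pics/top0c.png",b)
```

```text
(no output)
```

View pics/side0c.png

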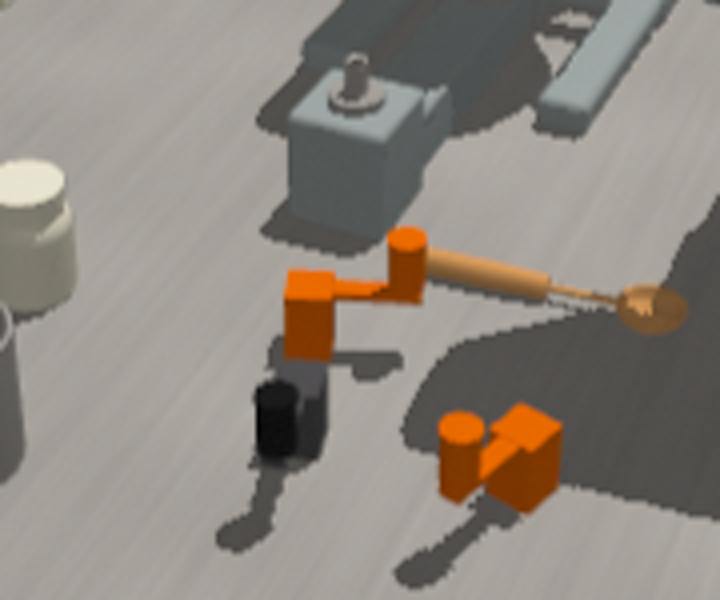

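View pics/top0c.png

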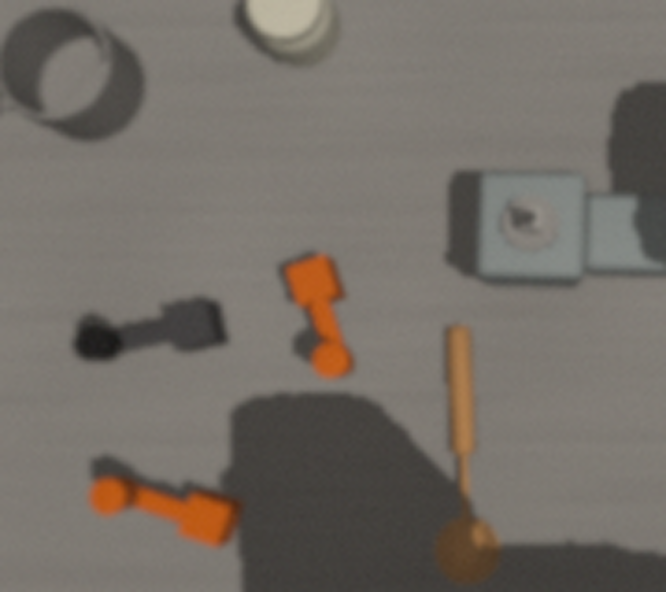

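Candidates for the crank: dark steel one with black knob (top 233,229 / side 304,297), orange look-alikes (top 267,216 / side 310,276) and (top 238,278 / side 359,314). The close crops show the dark one is the steel crank with the black knob; I choose it. Next, pose fits.

```bash
cat > h.py <<'E'
import numpy as np, cv2
from bench import ctrl, vision, ticket, find_in, regions_of, pinpoint
from scipy.spatial.transform import Rotation as Rot
from scipy.optimize import minimize
P={c:vision.camera_params(c) for c in("side","top")}
def proj(c,X):
    p=P[c];X=np.atleast_2d(X)@p["R"].T+p["t"];s=X[:,:2]/X[:,2:]
    s=s*(1+p["k1"]*(s**2).sum(1,keepdims=True))
    K=p["intrinsics"];return s*[K[0,0],K[1,1]]+K[:2,2]
def onplane(c,uv,z):
    p=P[c];K=p["intrinsics"];d=(np.array(uv,float)-K[:2,2])/[K[0,0],K[1,1]];s=d.copy()
    for _ in range(10): s=d/(1+p["k1"]*(s**2).sum())
    r=p["R"].T@np.r_[s,1];o=-p["R"].T@p["t"];return o+r*(z-o[2])/r[2]
def box(x0,x1,y0,y1,z0,z1): return np.array([[x,y,z] for x in(x0,x1) for y in(y0,y1) for z in(z0,z1)])
def cyl(x,y,r,z0,z1,n=24): return np.array([[x+r*np.cos(a),y+r*np.sin(a),z] for a in np.linspace(0,2*np.pi,n,endpoint=False) for z in(z0,z1)])
CR=[box(-.016,.016,-.016,.016,0,.052),box(0,.065,-.008,.008,.044,.052),cyl(.065,0,.0125,.052,.094)]
def place(parts,x,y,z,yaw): 
    R=Rot.from_euler("z",yaw).as_matrix(); return [p@R.T+[x,y,z] for p in parts]
def sil(c,parts,S=8,win=None):
    u0,v0,w,h=win; m=np.zeros((h*S,w*S),np.uint8)
    for p in parts:
        q=((proj(c,p)-[u0,v0]+.5)*S*16).astype(np.int32)
        cv2.fillConvexPoly(m,cv2.convexHull(q),1,shift=4)
    return cv2.resize(m.astype(np.float32),(w,h),interpolation=cv2.INTER_AREA)
E
python3 - <<'E'
from h import *
for c in P: print(c,-P[c]["R"].T@P[c]["t"])
ims={}
for c in P:
    ims[c]=np.mean([vision.camera(c).astype(float) for _ in range(3)],0)
    np.save(f"im_{c}.npy",ims[c])
    ms=[(np.array(d["rect"]).round(1),round(d["p"],2),int(d["mask"].sum())) for d in regions_of(c,"crank")]
    print(c,ms)
    for i,d in enumerate(regions_of(c,"crank")): np.save(f"m_{c}_{i}.npy",d["mask"])
for c,uv in(("top",(233,229)),("top",(211,230))): print(onplane(c,uv,0.0 if uv[0]==233 else .074))
print(onplane("side",(304,297),0),onplane("top",(325,197),.1),onplane("side",(317,213),.1))
for q in("jug","jar","spoon"): 
    d=pinpoint("top",q); print(q,[(onplane("top",e["xy"],0),e["p"]) for e in d][:1])
E
```

```text
side [0.05452856 1.15958951 0.86994991]
top [ 0.41575908 -0.01434984  1.18408418]
side [(array([320.4, 264.6,  35.9,  36.8]), 0.92, 563), (array([356.8, 306.8,  34. ,  30. ]), 0.91, 662), (array([302.8, 294.4,  19.9,  27.1]), 0.76, 376)]
top [(array([224.8, 277.6,  41.9,  17.5]), 0.87, 382), (array([267.9, 223.2,  21.5,  37.6]), 0.58, 328), (array([218.2, 228.7,  43.6,  11.5]), 0.57, 346)]
[0.46674993 0.26505917 0.        ]
[0.46126146 0.30906978 0.074     ]
[0.47728542 0.24978175 0.        ] [ 0.54711893 -0.00831737  0.1       ] [0.5458352  0.00284973 0.1       ]
jug [(array([0.66565196, 0.3609204 , 0.        ]), 0.68)]
jar [(array([0.70928044, 0.18825507, 0.        ]), 0.79)]
spoon [(array([0.36693148, 0.06170798, 0.        ]), 0.56)]
```

Run:
```python
from h import *
im={c:np.load(f"im_{c}.npy") for c in P}
M={"side":np.load("m_side_2.npy"),"top":np.load("m_top_2.npy")}
W={"side":(275,265,60,60),"top":(185,205,70,50)}
# side: occluder orange crank excluded
orange=np.load("m_side_0.npy"); orange=cv2.dilate(orange.astype(np.uint8),np.ones((3,3)))>0
def cost(p,cams=("side","top")):
    e=0
    for c in cams:
        u,v,w,h=W[c]; s=sil(c,place(CR,p[0],p[1],0,p[2]),win=W[c])
        m=M[c][v:v+h,u:u+w].astype(float); d=(s-m)**2
        if c=="side": d=d[~orange[v:v+h,u:u+w]]
        e+=d.sum()
    return e
for cams in(("side","top"),("top",),("side",)):
    best=min((minimize(cost,[.475,.25,1.6+a],args=(cams,),method="Nelder-Mead",options=dict(initial_simplex=np.array([[.475,.25,1.6+a],[.48,.25,1.6+a],[.475,.255,1.6+a],[.475,.25,1.75+a]]))) for a in(0,.15)),key=lambda r:r.fun)
    print(cams,best.x,np.degrees(best.x[2]),best.fun)
    if len(cams)==2: x=best.x
out=[]
for c in P:
    u,v,w,h=W[c];S=8 if c=="top" else 6
    a=cv2.resize(im[c][v:v+h,u:u+w,::-1].astype(np.uint8),None,fx=S,fy=S,interpolation=cv2.INTER_CUBIC)
    for p in place(CR,x[0],x[1],0,x[2]):
        q=cv2.convexHull(((proj(c,p)-[u,v]+.5)*S).astype(np.int32)); cv2.polylines(a,[q],True,(0,255,0),1)
    cv2.imwrite(f"pics/fit_{c}.png",a)
c="top";a=im[c][180:216,305:345,::-1];cv2.imwrite("pics/sh_top.png",cv2.resize(a.astype(np.uint8),None,fx=14,fy=14,interpolation=cv2.INTER_CUBIC))
c="side";a=im[c][195:235,295:340,::-1];cv2.imwrite("pics/sh_side.png",cv2.resize(a.astype(np.uint8),None,fx=14,fy=14,interpolation=cv2.INTER_CUBIC))
```

```text
('side', 'top') [0.47055637 0.26048091 1.81699694] 104.10625581414817 51.996826171875
('top',) [0.46959797 0.25988981 1.80852782] 103.62101148607958 21.419677734375
('side',) [0.47199972 0.26037821 1.8269153 ] 104.67453606186017 17.59228515625
```

View pics/fit_top.png

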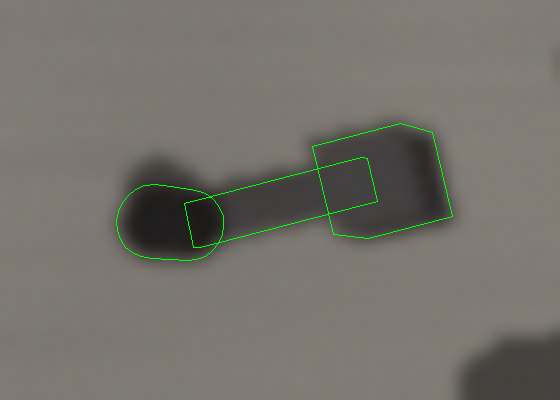

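View pics/fit_side.png

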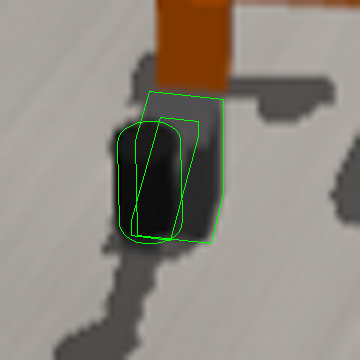

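View pics/sh_top.png

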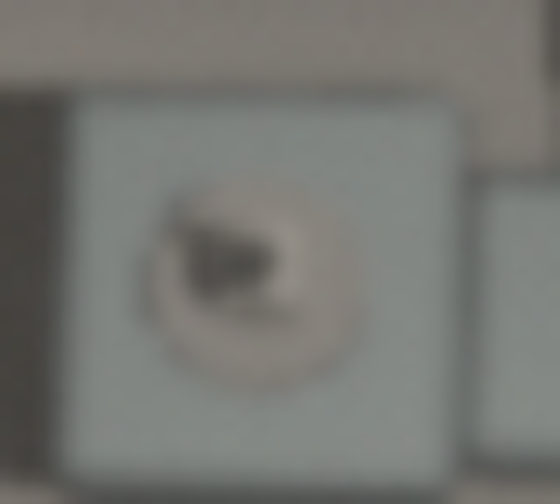

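View pics/sh_side.png

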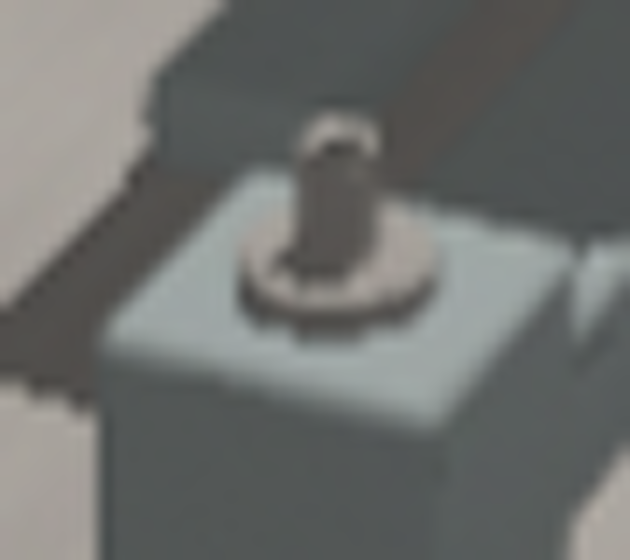

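```bash
cat > shfit.py <<'E'
from h import *
im={c:np.load(f"im_{c}.npy") for c in P}
W={"side":(300,195,36,36),"top":(305,180,40,36)}
S=10
def frus(w0,z0,w1,z1):
    f=[]
    for k in range(4):
        a=Rot.from_euler("z",k*np.pi/2).as_matrix()
        f.append(np.array([[w0,-w0,z0],[w0,w0,z0],[w1,w1,z1],[w1,-w1,z1]])@a.T)
    return f
SIDE=frus(.007,0,.007,.026); TAP=frus(.007,.026,.0045,.03)
TOP=np.array([[1,1,0],[-1,1,0],[-1,-1,0],[1,-1,0]])*.0045+[0,0,.03]
def labels(c,x,y,yaw,L):
    u,v,w,h=W[c]; m=np.zeros((h*S,w*S),np.uint8)
    cam=-P[c]["R"].T@P[c]["t"]
    def fill(pts,l,hull=True):
        q=((proj(c,pts)-[u,v]+.5)*S*16).astype(np.int32); cv2.fillConvexPoly(m,cv2.convexHull(q),l,shift=4)
    o=np.array([x,y,.1]); R=Rot.from_euler("z",yaw).as_matrix()
    yc=0.0
    fill(box(-.04,.04,-.04,.04,-.008,-.008)+o,1)
    V=np.vstack(SIDE+TAP)@R.T
    seatsh=cyl(0,0,.021,-.008,0,48)
    def sh(X,z): X=X.copy(); k=(X[:,2]-z); X=X-L*(k/L[2])[:,None]; return X
    fill(np.vstack([sh(seatsh,-.008)])+o,2)
    fill(sh(V,-.008)+o,2)
    fill(seatsh+o,3)      # wall
    top=cyl(0,0,.021,0,0,48)
    fill(top+o,4)
    # shadow on seat clipped
    m2=m.copy(); 
    q=((proj(c,sh(V,0)+o)-[u,v]+.5)*S*16).astype(np.int32)
    t=np.zeros_like(m); cv2.fillConvexPoly(t,cv2.convexHull(q),1,shift=4); m[(t>0)&(m==4)]=5
    for i,f in enumerate(SIDE+TAP+[TOP]):
        g=f@R.T+o; n=np.cross(g[1]-g[0],g[3]-g[0])
        if n@(cam-g.mean(0))>0: fill(g,6+i)
    return m
def resid(c,x,y,yaw,L,sig):
    m=labels(c,x,y,yaw,L); u,v,w,h=W[c]
    A=[]
    for l in np.unique(m):
        b=(m==l).astype(np.float32); b=cv2.GaussianBlur(b,(0,0),sig*S); A.append(cv2.resize(b,(w,h),interpolation=cv2.INTER_AREA))
    lab=np.unique(m)
    # weight: near seat only
    cen=proj(c,[x,y,.108])[0]-[u,v]
    yy,xx=np.mgrid[:h,:w]; wt=(np.hypot(xx-cen[0],yy-cen[1])<11)
    A=np.array([a[wt] for a in A]).T; b=im[c][v:v+h,u:u+w][wt]
    lam=0.02
    A2=np.vstack([A,lam*np.eye(A.shape[1])]); b2=np.vstack([b,lam*np.ones((A.shape[1],3))*b.mean(0)])
    s=np.linalg.lstsq(A2,b2,rcond=None)[0]
    return ((A@s-b)**2).mean(),dict(zip(lab,s.mean(1).round()))
E
python3 - <<'E'
from h import *
# light: shadow of orange/steel knob tops; compare crank knob top centre with its shadow
x,y,yaw=.4705,.2605,1.817
k=np.array([x+.065*np.cos(yaw),y+.065*np.sin(yaw)])
print("knob",k)
# shadow of knob in side crop: (240,535)/4+(230,190)
print("shadow side",onplane("side",(230+238/4,190+533/4),0))
print("seat top cam",onplane("top",(322.86,200.2),.098),"side",onplane("side",(318.7,212.1),.1))
E
```

```text
knob [0.45465795 0.3235399 ]
shadow side [ 4.70267687e-01  3.50813454e-01 -1.11022302e-16]
seat top cam [ 0.53865403 -0.00240315  0.098     ] side [ 0.54322173 -0.00377645  0.1       ]
```

```bash
time python3 - <<'E'
from shfit import *
L=np.array([.21,.37,-1.])
for c,x0 in(("top",(.539,-.0025)),("side",(.543,-.0038))):
    res=[]
    for sig in((.6,.9) if c=="top" else (.4,.7)):
      for yd in range(0,90,5):
        f=lambda p:resid(c,p[0],p[1],np.radians(yd),L,sig)[0]
        r=minimize(f,x0,method="Nelder-Mead",options=dict(initial_simplex=[x0,(x0[0]+.003,x0[1]),(x0[0],x0[1]+.003)],xatol=1e-4,fatol=.01,maxiter=40))
        res.append((round(r.fun,2),sig,yd,r.x.round(4)))
    res.sort(key=lambda r:r[0]); print(c); [print(*r) for r in res[:12]]
E
```

```text
top
5.56 0.9 0 [ 0.5403 -0.0023]
5.56 0.9 85 [ 0.5401 -0.0024]
5.84 0.9 80 [ 0.54   -0.0024]
6.05 0.9 5 [ 0.5404 -0.0023]
6.35 0.9 75 [ 0.5399 -0.0024]
6.7 0.9 10 [ 0.5404 -0.0023]
7.31 0.9 70 [ 0.5398 -0.0022]
7.61 0.9 15 [ 0.5405 -0.0023]
7.72 0.6 85 [ 0.54   -0.0024]
7.99 0.6 0 [ 0.5401 -0.0023]
8.08 0.6 80 [ 0.54   -0.0023]
8.3 0.9 65 [ 0.5398 -0.0021]
side
116.21 0.7 10 [ 5.421e-01 -2.000e-04]
116.51 0.7 5 [ 5.421e-01 -1.000e-04]
116.84 0.7 25 [ 5.422e-01 -3.000e-04]
117.14 0.7 30 [ 5.422e-01 -3.000e-04]
118.75 0.4 5 [ 5.421e-01 -3.000e-04]
118.83 0.7 15 [ 5.421e-01 -1.000e-04]
119.46 0.7 35 [ 5.422e-01 -3.000e-04]
119.97 0.4 10 [ 5.421e-01 -1.000e-04]
121.27 0.4 25 [ 5.422e-01 -3.000e-04]
121.75 0.4 30 [ 5.422e-01 -3.000e-04]
121.94 0.4 15 [ 5.422e-01 -3.000e-04]
122.56 0.7 20 [ 0.5424 -0.    ]
real	3m16.799s
user	3m6.654s
sys	0m6.780s
```

```bash
sed -i 's/^S=10/S=6/; s/<11)/<R_[c]); wt\&=ok(c,m,h,w)/' shfit.py
cat >> shfit.py <<'E'
R_={"top":10,"side":14}
def ok(c,m,h,w):
    b=((m>=2).astype(np.uint8)); b=cv2.dilate(b,np.ones((S*2+1,S*2+1)))
    # drop label 0 background not adjacent to the shaft
    return cv2.resize(b.astype(np.float32),(w,h),interpolation=cv2.INTER_AREA)>.5
E
cat > run.py <<'E'
from shfit import *
for c,x0 in(("top",(.540,-.0023)),("side",(.5425,-.0015))):
    res=[]
    for yd in range(-42,48,6):
        f=lambda p:resid(c,p[0],p[1],np.radians(yd),np.array([p[2]/10,p[3]/10,-1]),.75)[0]
        p0=np.array([*x0,.021*100,.037*100]);
        sx=np.array([p0]+[p0+d for d in np.diag([.003,.003,.8,.8])])
        r=minimize(f,p0,method="Nelder-Mead",options=dict(initial_simplex=sx,xatol=1e-4,fatol=.01,maxiter=70))
        res.append((round(r.fun,2),yd,r.x[:2].round(4),(r.x[2:]/10).round(2)))
    print(c); [print(*r) for r in res]
E
time python3 run.py
```

```text
top
15.28 -42 [ 0.5404 -0.0023] [0.15 0.35]
14.4 -36 [ 0.5404 -0.0019] [0.16 0.35]
12.55 -30 [ 0.5405 -0.0023] [0.16 0.37]
10.41 -24 [ 0.5399 -0.0023] [0.15 0.32]
8.05 -18 [ 0.5401 -0.0022] [0.16 0.3 ]
6.38 -12 [ 0.5403 -0.0022] [0.17 0.3 ]
5.51 -6 [ 0.5403 -0.002 ] [0.18 0.31]
5.66 0 [ 0.5404 -0.0023] [0.2  0.33]
6.35 6 [ 0.5406 -0.0022] [0.18 0.3 ]
8.01 12 [ 0.5405 -0.0021] [0.18 0.31]
10.1 18 [ 0.5407 -0.0022] [0.17 0.33]
12.0 24 [ 0.5409 -0.0023] [0.16 0.31]
14.24 30 [ 0.5408 -0.002 ] [0.16 0.31]
15.7 36 [ 0.5407 -0.0025] [0.16 0.35]
16.0 42 [ 0.5407 -0.0018] [0.18 0.39]
side
116.37 -42 [ 0.5434 -0.0008] [0.14 0.39]
120.43 -36 [ 0.5435 -0.0007] [0.15 0.39]
111.32 -30 [ 0.5431 -0.0009] [0.07 0.27]
123.19 -24 [ 0.5432 -0.0008] [0.21 0.29]
122.33 -18 [ 0.543  -0.0007] [0.22 0.3 ]
110.52 -12 [ 0.5432 -0.0012] [0.07 0.28]
98.64 -6 [ 0.5431 -0.001 ] [0.08 0.16]
96.57 0 [ 0.5429 -0.0007] [0.14 0.22]
75.4 6 [ 0.5429 -0.0011] [0.11 0.17]
77.78 12 [ 0.5432 -0.0013] [0.1  0.17]
95.67 18 [ 0.5432 -0.001 ] [0.2  0.37]
101.05 24 [ 0.5428 -0.0007] [0.23 0.39]
86.37 30 [ 0.5431 -0.0013] [0.15 0.34]
78.54 36 [ 0.5431 -0.001 ] [0.08 0.24]
81.93 42 [ 0.5435 -0.0015] [0.08 0.3 ]
real	1m16.649s
user	1m12.749s
sys	0m1.257s
```

```bash
cat >> h.py <<'E'
def obs():
    o=ctrl.get_obs(); q=o["eef_rot"]; return o,np.array(o["eef_pos"]),Rot.from_quat([q[1],q[2],q[3],q[0]])
def rows(targets):
    """targets: (x,y,z,yaw_of_tool_x deg or None) -> tool-frame rows"""
    o,p,R=obs()
    for t in targets:
        d=R.inv().apply(np.array(t[:3])-p)*100
        if t[3] is None: rv=np.zeros(3)
        else:
            a=np.radians(t[3]); xx=np.array([np.cos(a),np.sin(a),0]); zz=np.array([0,0,-1.]); 
            T=Rot.from_matrix(np.column_stack([xx,np.cross(zz,xx),zz])); rv=(R.inv()*T).as_rotvec()
        print("xyz",d.round(2),"a",rv.round(3))
E
python3 - <<'E'
from h import *
o,p,R=obs(); print(R.as_matrix().round(3)); 
rows([(.26,-.27,.256,None),(.36,0,.26,None),(.471,.26,.16,14),(.471,.26,.16,194)])
E
```

```text
[[ 0.257 -0.     0.966]
 [-0.966  0.     0.257]
 [-0.    -1.    -0.   ]]
xyz [-24.73   0.03  18.19] a [0. 0. 0.]
xyz [-48.25  -0.37  34.79] a [0. 0. 0.]
xyz [-70.53   9.63  52.2 ] a [-1.216 -1.198 -1.198]
xyz [-70.53   9.63  52.2 ] a [-1.202  1.221  1.221]
```

Run:
```python
s=open("h.py").read()
s=s.replace("np.column_stack([xx,np.cross(zz,xx),zz])","np.column_stack([xx,zz,np.cross(xx,zz)])")
open("h.py","w").write(s)
from h import *
N=16
T=[]
a=np.array([.148,-.556,.256]);b=np.array([.471,.260,.20])
for i in range(1,N+1):
    f=i/N; T.append((*(a+(b-a)*f),-75+89*f))
rows(T)
```

```text
xyz [-4.38  0.38  3.28] a [ 0.    -0.099 -0.   ]
xyz [-8.79  0.73  6.54] a [ 0.    -0.196 -0.   ]
xyz [-13.2    1.08   9.8 ] a [-0.    -0.293 -0.   ]
xyz [-17.61   1.43  13.06] a [-0.   -0.39 -0.  ]
xyz [-22.02   1.78  16.33] a [-0.    -0.487 -0.   ]
xyz [-26.43   2.13  19.59] a [-0.    -0.584 -0.   ]
xyz [-30.84   2.48  22.85] a [-0.    -0.682 -0.   ]
xyz [-35.25   2.83  26.11] a [-0.    -0.779 -0.   ]
xyz [-39.66   3.18  29.37] a [-0.    -0.876 -0.   ]
xyz [-44.07   3.53  32.63] a [-0.    -0.973 -0.   ]
xyz [-48.48   3.88  35.89] a [-0.   -1.07 -0.  ]
xyz [-52.89   4.23  39.15] a [-0.    -1.167 -0.   ]
xyz [-57.3    4.58  42.42] a [-0.    -1.264 -0.   ]
xyz [-61.71   4.93  45.68] a [-0.    -1.361 -0.   ]
xyz [-66.12   5.28  48.94] a [-0.    -1.458 -0.   ]
xyz [-70.53   5.63  52.2 ] a [-0.    -1.555 -0.   ]
```

Request:
apply_moves --increments '[{"x": -4.4,"y": 0.4,"z": 3.3,"ay": -0.1},{"x": -8.8,"y": 0.7,"z": 6.5,"ay": -0.2},{"x": -13.2,"y": 1,"z": 9.8,"ay": -0.3},{"x": -17.6,"y": 1,"z": 13,"ay": -0.4},{"x": -22,"y": 1,"z": 16.3,"ay": -0.5},{"x": -26.4,"y": 1,"z": 19.6,"ay": -0.6},{"x": -30.8,"y": 1,"z": 22.8,"ay": -0.7},{"x": -35.2,"y": 1,"z": 26.1,"ay": -0.8},{"x": -39.7,"y": 1,"z": 29.4,"ay": -0.9},{"x": -44.1,"y": 1,"z": 32.6,"ay": -1.0},{"x": -48.5,"y": 1,"z": 35.9,"ay": -1.1},{"x": -52.9,"y": 1,"z": 39.1,"ay": -1.2}]'

```text
invalid input
```

Run:
```python
from h import *
o,p,R=obs();print(p,R.as_matrix()[:,0].round(3))
rows([(.45,.2,.20,14),(.471,.260,.17,14),(.471,.260,.043,14)])
```

```text
[ 0.14771469 -0.55571395  0.25628064] [ 0.257 -0.966 -0.   ]
xyz [-65.27   5.63  48.63] a [-0.    -1.555 -0.   ]
xyz [-70.53   8.63  52.2 ] a [-0.    -1.555 -0.   ]
xyz [-70.53  21.33  52.2 ] a [-0.    -1.555 -0.   ]
```

Request:
apply_moves --increments '[{"x": -4.4,"y": 0.4,"z": 3.3,"ax": 0,"ay": -0.1,"az": 0,"grip": 0},{"x": -8.8,"y": 0.7,"z": 6.5,"ax": 0,"ay": -0.2,"az": 0,"grip": 0},{"x": -13.2,"y": 1,"z": 9.8,"ax": 0,"ay": -0.3,"az": 0,"grip": 0},{"x": -17.6,"y": 1,"z": 13,"ax": 0,"ay": -0.4,"az": 0,"grip": 0},{"x": -22,"y": 1,"z": 16.3,"ax": 0,"ay": -0.5,"az": 0,"grip": 0},{"x": -26.4,"y": 1,"z": 19.6,"ax": 0,"ay": -0.6,"az": 0,"grip": 0},{"x": -30.8,"y": 1,"z": 22.8,"ax": 0,"ay": -0.7,"az": 0,"grip": 0},{"x": -35.2,"y": 1,"z": 26.1,"ax": 0,"ay": -0.8,"az": 0,"grip": 0},{"x": -39.7,"y": 1,"z": 29.4,"ax": 0,"ay": -0.9,"az": 0,"grip": 0},{"x": -44.1,"y": 1,"z": 32.6,"ax": 0,"ay": -1.0,"az": 0,"grip": 0},{"x": -48.5,"y": 1,"z": 35.9,"ax": 0,"ay": -1.1,"az": 0,"grip": 0},{"x": -52.9,"y": 1,"z": 39.1,"ax": 0,"ay": -1.2,"az": 0,"grip": 0}]'

```text
time_s: 2.95
eef_pos: [0.3903, 0.0579, 0.2468]
eef_rot: [-0.706, 0.706, -0.037, 0.039]
wrist_force: [0.3, -1.2, -0.2]
opening: 1.0
```

Run:
```python
from h import *
o,p,R=obs();print(p,R.as_matrix()[:,0].round(3),o["time_s"])
rows([(.45,.2,.20,14),(.471,.260,.17,14),(.471,.260,.043,14)])
```

```text
[0.39030869 0.05785373 0.24679769] [ 0.994 -0.107  0.002] 2.95
xyz [ 4.4   4.68 14.77] a [ 0.001 -0.352  0.002]
xyz [ 5.84  7.68 20.96] a [ 0.001 -0.352  0.002]
xyz [ 5.82 20.38 20.97] a [ 0.001 -0.352  0.002]
```

Request:
apply_moves --increments '[{"x": 1.5,"y": 1.5,"z": 5,"ax": 0,"ay": -0.12,"az": 0,"grip": 0},{"x": 3,"y": 3,"z": 10,"ax": 0,"ay": -0.24,"az": 0,"grip": 0},{"x": 4.5,"y": 5,"z": 15.5,"ax": 0,"ay": -0.35,"az": 0,"grip": 0},{"x": 5.8,"y": 7.5,"z": 21,"ax": 0,"ay": -0.352,"az": 0,"grip": 0},{"x": 5.8,"y": 9,"z": 21,"ax": 0,"ay": -0.352,"az": 0,"grip": 0}]'

```text
time_s: 3.58
eef_pos: [0.4705, 0.2633, 0.155]
eef_rot: [-0.702, 0.702, 0.088, -0.088]
wrist_force: [0.3, -0.1, -0.0]
opening: 0.998
```

Run:
```python
from h import *
o,p,R=obs();print(p,R.as_matrix().round(3),o["time_s"])
rows([(.471,.260,.043,14)])
for c in P: cv2.imwrite(f"pics/{c}1.png",vision.camera(c)[:,:,::-1])
a=cv2.imread("pics/top1.png")[130:330,150:350];b=cv2.imread("pics/side1.png")[170:370,220:420]
cv2.imwrite("pics/both1.png",cv2.resize(np.hstack([a,b]),None,fx=2,fy=2))
```

```text
[0.47047425 0.26329484 0.15497106] [[ 0.969  0.    -0.246]
 [ 0.246 -0.     0.969]
 [ 0.    -1.    -0.   ]] 3.575
xyz [-0.03 11.2  -0.33] a [0.    0.004 0.   ]
```

View pics/both1.png

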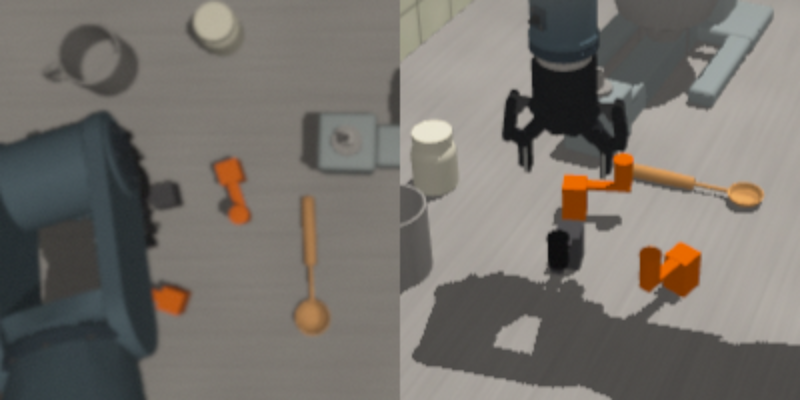

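Request:
apply_moves --increments '[{"x": 0,"y": 5,"z": -0.3,"ax": 0,"ay": 0,"az": 0,"grip": 0},{"x": 0,"y": 8,"z": -0.3,"ax": 0,"ay": 0,"az": 0,"grip": 0},{"x": 0,"y": 10,"z": -0.3,"ax": 0,"ay": 0,"az": 0,"grip": 0},{"x": 0,"y": 11.2,"z": -0.3,"ax": 0,"ay": 0,"az": 0,"grip": 0},{"x": 0,"y": 11.2,"z": -0.3,"ax": 0,"ay": 0,"az": 0,"grip": 0.3}]'

```text
time_s: 4.3
eef_pos: [0.4694, 0.2564, 0.0428]
eef_rot: [-0.701, 0.702, 0.085, -0.088]
wrist_force: [-0.8, 0.2, -0.8]
opening: 0.817
```

Run:
```python
from h import *
o,p,R=obs();print(p,o["time_s"],o["wrist_force"])
for c in P: cv2.imwrite(f"pics/{c}2.png",vision.camera(c)[:,:,::-1])
a=cv2.imread("pics/top2.png")[180:280,180:280];b=cv2.imread("pics/side2.png")[230:330,250:350]
cv2.imwrite("pics/both2.png",cv2.resize(np.hstack([a,b]),None,fx=4,fy=4))
```

```text
[0.46938563 0.25636254 0.04277364] 4.3 [-0.76256396  0.20735396 -0.80758727]
```

View pics/both2.png

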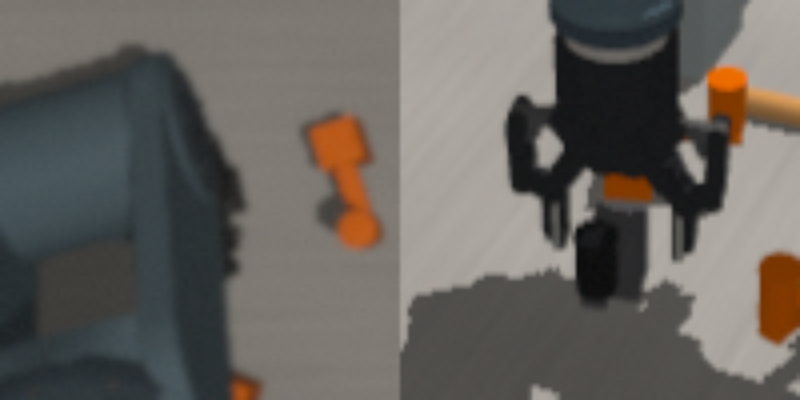

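Request:
apply_moves --increments '[{"x": 0.1,"y": 0,"z": 0.4,"ax": 0,"ay": 0,"az": 0,"grip": 0.3},{"x": 0.1,"y": 0,"z": 0.4,"ax": 0,"ay": 0,"az": 0,"grip": 0.3}]'

```text
time_s: 4.65
eef_pos: [0.4708, 0.2616, 0.0446]
eef_rot: [-0.701, 0.702, 0.087, -0.087]
wrist_force: [-0.4, -0.0, 0.4]
opening: 0.697
```

Run:
```python
from h import *
o,p,R=obs();print(p,R.as_matrix().round(4),o["time_s"],o["wrist_force"],o["dq"])
```

```text
[0.47083794 0.26162956 0.04459301] [[ 9.699e-01  6.000e-04 -2.435e-01]
 [ 2.435e-01 -1.100e-03  9.699e-01]
 [ 3.000e-04 -1.000e+00 -1.200e-03]] 4.65 [-0.42190425 -0.0326848   0.39719707] [-0.00198103  0.00276914  0.0081449  -0.00374734 -0.00053647 -0.00356469]
```

Request:
apply_moves --increments '[{"x": 0,"y": 0,"z": 0,"ax": 0,"ay": 0,"az": 0,"grip": 0.55},{"x": 0,"y": 0,"z": 0,"ax": 0,"ay": 0,"az": 0,"grip": 1},{"x": 0,"y": 0,"z": 0,"ax": 0,"ay": 0,"az": 0,"grip": 1},{"x": 0,"y": 0,"z": 0,"ax": 0,"ay": 0,"az": 0,"grip": 1},{"x": 0,"y": 0,"z": 0,"ax": 0,"ay": 0,"az": 0,"grip": 1}]'

```text
time_s: 5.28
eef_pos: [0.471, 0.2617, 0.045]
eef_rot: [-0.701, 0.702, 0.087, -0.087]
wrist_force: [-2.4, -0.6, 5.9]
opening: 0.366
```

Run:
```python
from h import *
o,p,R=obs();print(p,R.as_matrix().round(3),o["opening"],o["wrist_force"],o["torque"])
```

```text
[0.47099209 0.26174457 0.04500577] [[ 0.97   0.001 -0.244]
 [ 0.244 -0.001  0.97 ]
 [ 0.001 -1.    -0.001]] 0.36621090913026055 [-2.38099052 -0.64967014  5.94253646] [0.05239176 0.27798706 0.01371997]
```

Request:
apply_moves --increments '[{"x": 0,"y": -3,"z": 0,"ax": 0,"ay": 0,"az": 0,"grip": 1},{"x": 0,"y": -8,"z": 0,"ax": 0,"ay": 0,"az": 0,"grip": 1},{"x": 0,"y": -13,"z": 0,"ax": 0,"ay": 0,"az": 0,"grip": 1},{"x": 0,"y": -16,"z": 0,"ax": 0,"ay": 0,"az": 0,"grip": 1},{"x": 0,"y": -16,"z": 0,"ax": 0,"ay": 0,"az": 0,"grip": 1}]'

```text
time_s: 5.9
eef_pos: [0.4721, 0.2623, 0.2069]
eef_rot: [-0.702, 0.702, 0.089, -0.085]
wrist_force: [-0.0, -0.3, -3.9]
opening: 0.366
```

Run:
```python
from h import *
o,p,R=obs();print(p,R.as_matrix().round(3),o["opening"],o["wrist_force"],o["torque"])
rows([(.5415,-.0015,.205,2)])
for c in P:
    cv2.imwrite(f"pics/{c}3.png",vision.camera(c)[:,:,::-1])
a=cv2.imread("pics/top3.png")[130:280,150:300];b=cv2.imread("pics/side3.png")[170:320,220:370]
cv2.imwrite("pics/both3.png",cv2.resize(np.hstack([a,b]),None,fx=2.6,fy=2.6))
```

```text
[0.47213465 0.26227083 0.20689514] [[ 0.97   0.005 -0.244]
 [ 0.244  0.     0.97 ]
 [ 0.005 -1.    -0.001]] 0.36575002545974405 [-0.0489664  -0.31222036 -3.87854516] [-0.00303099 -0.06538447 -0.04095784]
xyz [  0.3    0.22 -27.27] a [0.    0.211 0.005]
```

View pics/both3.png

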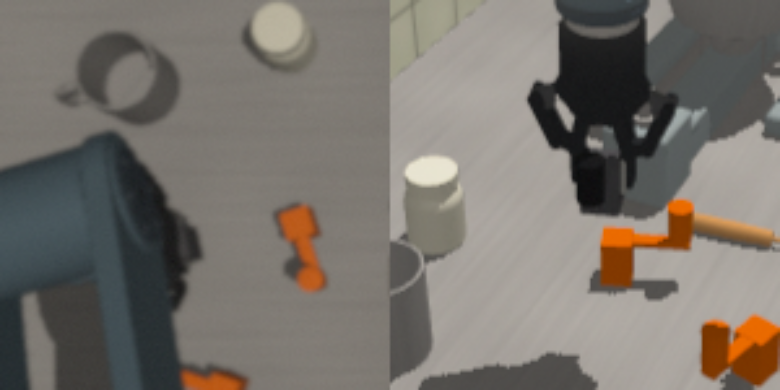

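Request:
apply_moves --increments '[{"x": 0,"y": -0.5,"z": -5,"ax": 0,"ay": 0.05,"az": 0,"grip": 1},{"x": 0,"y": -0.5,"z": -10,"ax": 0,"ay": 0.1,"az": 0,"grip": 1},{"x": 0.1,"y": -0.5,"z": -15,"ax": 0,"ay": 0.15,"az": 0,"grip": 1},{"x": 0.2,"y": -0.5,"z": -20,"ax": 0,"ay": 0.2,"az": 0.005,"grip": 1},{"x": 0.3,"y": -0.5,"z": -24,"ax": 0,"ay": 0.21,"az": 0.005,"grip": 1},{"x": 0.3,"y": -0.3,"z": -26.5,"ax": 0,"ay": 0.21,"az": 0.005,"grip": 1},{"x": 0.3,"y": 0,"z": -27.3,"ax": 0,"ay": 0.21,"az": 0.005,"grip": 1},{"x": 0.3,"y": 0,"z": -27.3,"ax": 0,"ay": 0.21,"az": 0.005,"grip": 1}]'

```text
time_s: 7.0
eef_pos: [0.5382, -0.0022, 0.2015]
eef_rot: [-0.707, 0.707, 0.009, -0.016]
wrist_force: [-0.7, -0.4, -2.1]
opening: 0.361
```

Run:
```python
from h import *
o,p,R=obs();print(p,R.as_matrix().round(3),o["opening"],o["wrist_force"],o["torque"])
for c in P:
    im=np.mean([vision.camera(c).astype(float) for _ in range(2)],0); np.save(f"im4_{c}.npy",im)
    cv2.imwrite(f"pics/{c}4.png",im[:,:,::-1])
a=cv2.imread("pics/top4.png")[150:250,250:370];b=cv2.imread("pics/side4.png")[145:245,260:380]
cv2.imwrite("pics/both4.png",cv2.resize(np.vstack([b,a]),None,fx=3,fy=3,interpolation=cv2.INTER_CUBIC))
cv2.imwrite("pics/side4z.png",cv2.resize(cv2.imread("pics/side4.png")[160:240,270:370],None,fx=7,fy=7,interpolation=cv2.INTER_CUBIC))
for c in P: print(c,[(d["xy"],d["p"]) for d in pinpoint(c,"knob_mid")])
```

```text
[ 0.5381621  -0.00219803  0.20149229] [[ 0.999 -0.01  -0.035]
 [ 0.035 -0.001  0.999]
 [-0.01  -1.    -0.001]] 0.3613343084483462 [-0.71906108 -0.42740159 -2.12369286] [ 0.0067418  -0.05389567 -0.0304795 ]
side [([331.1, 256.8], 0.71), ([346.0, 300.6], 0.61), ([311.0, 181.4], 0.55)]
top [([209.0, 270.1], 0.78), ([295.3, 192.1], 0.41)][ WARN:0@3.355] global loadsave.cpp:1063 imwrite_ Unsupported depth image for selected encoder is fallbacked to CV_8U.
```

View pics/both4.png

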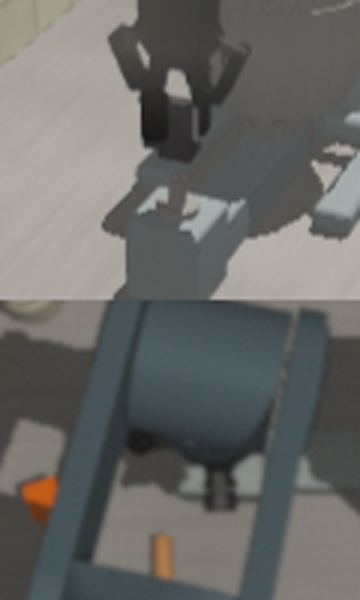

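View pics/side4z.png

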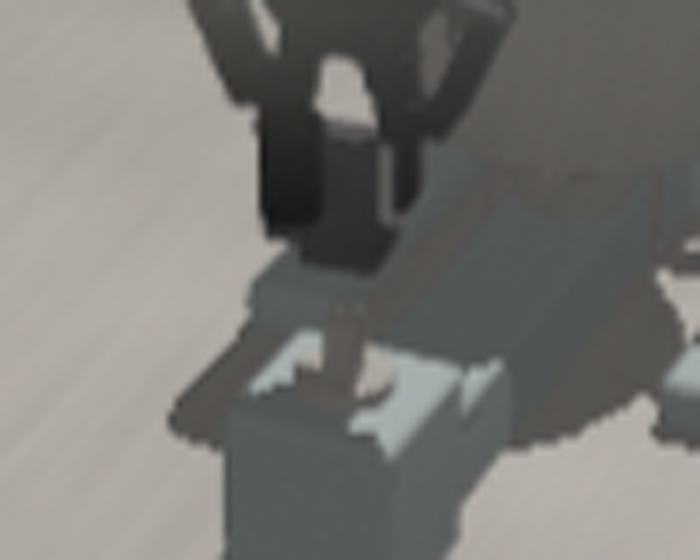

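```bash
cat > ov.py <<'E'
from h import *
from shfit import SIDE,TAP
import sys
def draw(c,img,win,S,parts,out,extra=()):
    u,v,w,h=win
    a=cv2.resize(img[v:v+h,u:u+w,::-1].clip(0,255).astype(np.uint8),None,fx=S,fy=S,interpolation=cv2.INTER_CUBIC)
    for col,p in parts:
        q=((proj(c,p)-[u,v]+.5)*S).astype(np.int32)
        cv2.polylines(a,[cv2.convexHull(q)],True,col,1)
    cv2.imwrite(out,a)
def crank_from_tcp(p,R,d=0,dz=.045):
    # crank frame: x=tool z, y=-tool x , z=-tool y
    M=R.as_matrix(); C=np.column_stack([M[:,2],-M[:,0],-M[:,1]])
    o=p+C@np.array([d,0,-dz]); return [q@C.T+o for q in CR]
def shaft(x,y,yaw):
    M=Rot.from_euler("z",yaw).as_matrix(); return np.vstack(SIDE+TAP)@M.T+[x,y,.1]
E
python3 - <<'E'
from ov import *
o,p,R=obs()
im=np.load("im4_side.npy")
cp=crank_from_tcp(p,R,-.001)
G=(0,255,0)
draw("side",im,(285,150,60,75),8,[(G,x) for x in cp]+[((0,0,255),shaft(.543,-.001,.05)),((255,0,0),cyl(.543,-.001,.021,.1,.1))],"pics/ov4.png")
E
```

```text
(no output)
```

View pics/ov4.png

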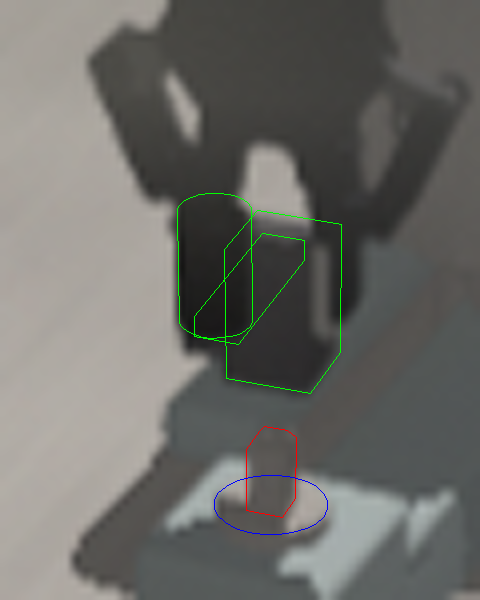

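Run:
```python
from h import *
rows([(.5425,0,.190,2),(.5425,0,.178,2),(.5425,0,.145,2)])
```

```text
xyz [0.34 1.37 0.15] a [ 0.002  0.002 -0.006]
xyz [0.35 2.57 0.15] a [ 0.002  0.002 -0.006]
xyz [0.37 5.87 0.16] a [ 0.002  0.002 -0.006]
```

Request:
apply_moves --increments '[{"x": 0.35,"y": 1,"z": 0.15,"ax": 0.002,"ay": 0.002,"az": -0.006,"grip": 1},{"x": 0.35,"y": 2,"z": 0.15,"ax": 0.002,"ay": 0.002,"az": -0.006,"grip": 1},{"x": 0.35,"y": 2,"z": 0.15,"ax": 0.002,"ay": 0.002,"az": -0.006,"grip": 1},{"x": 0.35,"y": 2,"z": 0.15,"ax": 0.002,"ay": 0.002,"az": -0.006,"grip": 1}]'

```text
time_s: 7.8
eef_pos: [0.5425, -0.0001, 0.1835]
eef_rot: [0.707, -0.707, -0.012, 0.013]
wrist_force: [0.0, -1.1, -2.3]
opening: 0.367
```

Run:
```python
from ov import *
o,p,R=obs(); print(p,R.as_matrix().round(3),o["wrist_force"],o["torque"])
im=vision.camera("side")
cp=crank_from_tcp(p,R,-.001)
G=(0,255,0)
draw("side",im,(290,165,50,60),10,[(G,x) for x in cp]+[((0,0,255),shaft(.543,-.001,.05)),((255,0,0),cyl(.543,-.001,.021,.1,.1))],"pics/ov5.png")
rows([(.5425,0,.178,2),(.5425,0,.145,2)])
```

```text
[ 5.42505737e-01 -5.80581061e-05  1.83513596e-01] [[ 0.999 -0.001 -0.035]
 [ 0.035  0.     0.999]
 [-0.001 -1.     0.   ]] [ 0.03424582 -1.09769673 -2.31680293] [-0.02241766  0.00917725  0.02275321]
xyz [-0.02  0.58  0.01] a [ 0.  0. -0.]
xyz [-0.02  3.88  0.01] a [ 0.  0. -0.]
```

View pics/ov5.png

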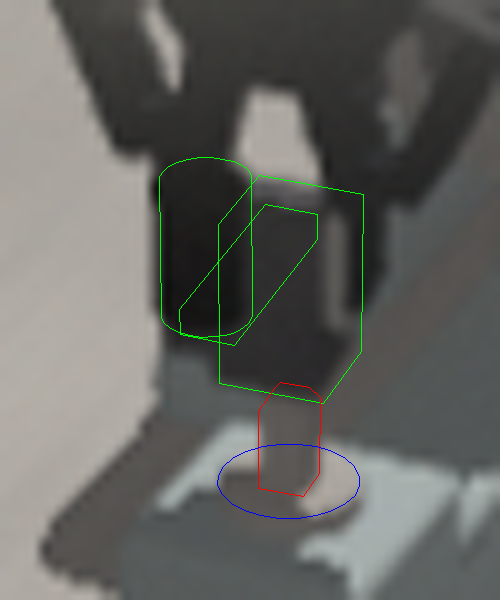

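Request:
apply_moves --increments '[{"x": 0,"y": 0.5,"z": 0,"ax": 0,"ay": 0,"az": 0,"grip": 1},{"x": 0,"y": 0.7,"z": 0,"ax": 0,"ay": 0,"az": 0,"grip": 1},{"x": 0,"y": 0.9,"z": 0,"ax": 0,"ay": 0,"az": 0,"grip": 1},{"x": 0,"y": 1.1,"z": 0,"ax": 0,"ay": 0,"az": 0,"grip": 1}]'

```text
time_s: 8.35
eef_pos: [0.5425, -0.0002, 0.1728]
eef_rot: [-0.707, 0.707, 0.012, -0.013]
wrist_force: [-2.5, -0.0, 2.6]
opening: 0.366
```

Run:
```python
from h import *
o,p,R=obs(); print(p,R.as_matrix().round(4),o["wrist_force"],o["torque"])
```

```text
[ 5.42542474e-01 -1.59927520e-04  1.72773676e-01] [[ 9.994e-01 -4.000e-04 -3.520e-02]
 [ 3.520e-02 -2.000e-04  9.994e-01]
 [-4.000e-04 -1.000e+00 -1.000e-04]] [-2.47404096 -0.01853034  2.60831455] [-0.04998892  0.50069081  0.02177257]
```

Request:
apply_moves --increments '[{"x": -0.07,"y": 0,"z": 0,"ax": 0,"ay": 0,"az": 0,"grip": 1},{"x": -0.07,"y": 0.15,"z": 0,"ax": 0,"ay": 0,"az": 0,"grip": 1},{"x": -0.07,"y": 0.3,"z": 0,"ax": 0,"ay": 0,"az": 0,"grip": 1}]'

```text
time_s: 8.72
eef_pos: [0.5417, -0.0003, 0.1706]
eef_rot: [-0.707, 0.707, 0.012, -0.013]
wrist_force: [-6.6, 0.5, 8.9]
opening: 0.363
```

Run:
```python
from h import *
o,p,R=obs(); print(p,R.as_matrix().round(4)[0],o["wrist_force"],o["torque"])
```

```text
[ 5.41733280e-01 -2.61821195e-04  1.70587554e-01] [ 9.994e-01 -8.000e-04 -3.530e-02] [-6.61514366  0.54937753  8.86942969] [0.01497894 1.21887574 0.03029052]
```

Request:
apply_moves --increments '[{"x": -0.08,"y": -0.05,"z": 0,"ax": 0,"ay": 0,"az": 0,"grip": 1},{"x": -0.12,"y": -0.05,"z": 0,"ax": 0,"ay": 0,"az": 0,"grip": 1},{"x": -0.12,"y": -0.05,"z": 0,"ax": 0,"ay": 0,"az": 0,"grip": 1}]'

```text
time_s: 9.1
eef_pos: [0.5406, -0.0003, 0.1709]
eef_rot: [-0.707, 0.707, 0.012, -0.013]
wrist_force: [0.5, 0.3, -3.7]
opening: 0.363
```

Run:
```python
from h import *
o,p,R=obs(); print(p,R.as_matrix().round(4)[0],o["wrist_force"],o["torque"])
```

```text
[ 5.40571326e-01 -2.67150643e-04  1.70857893e-01] [ 9.994e-01 -7.000e-04 -3.530e-02] [ 0.48321445  0.3012948  -3.66057169] [ 0.05196187 -0.00112523  0.02696372]
```

Released; x≈0.5405 works. Continue down.

Request:
apply_moves --increments '[{"x": 0,"y": 0.2,"z": 0,"ax": 0,"ay": 0,"az": 0,"grip": 1},{"x": 0,"y": 0.4,"z": 0,"ax": 0,"ay": 0,"az": 0,"grip": 1},{"x": 0,"y": 0.6,"z": 0,"ax": 0,"ay": 0,"az": 0,"grip": 1}]'

```text
time_s: 9.48
eef_pos: [0.5405, -0.0003, 0.1646]
eef_rot: [-0.707, 0.707, 0.012, -0.013]
wrist_force: [-0.1, 0.2, -2.8]
opening: 0.369
```

Run:
```python
from h import *
o,p,R=obs(); print(p,R.as_matrix().round(4)[0],o["wrist_force"],o["torque"])
```

```text
[ 5.40518467e-01 -2.69176406e-04  1.64573174e-01] [ 9.994e-01 -9.000e-04 -3.520e-02] [-0.06339298  0.16619026 -2.75294797] [-0.0961968   0.06329001 -0.04767464]
```

Request:
apply_moves --increments '[{"x": 0,"y": 0.3,"z": 0,"ax": 0,"ay": 0,"az": 0,"grip": 1},{"x": 0,"y": 0.6,"z": 0,"ax": 0,"ay": 0,"az": 0,"grip": 1},{"x": 0,"y": 0.9,"z": 0,"ax": 0,"ay": 0,"az": 0,"grip": 1},{"x": 0,"y": 1.2,"z": 0,"ax": 0,"ay": 0,"az": 0,"grip": 1}]'

```text
time_s: 9.98
eef_pos: [0.5405, -0.0003, 0.1523]
eef_rot: [-0.707, 0.707, 0.012, -0.013]
wrist_force: [-0.6, 0.5, -2.1]
opening: 0.368
```

Run:
```python
from h import *
o,p,R=obs(); print(p,R.as_matrix().round(4)[0],o["wrist_force"],o["torque"])
```

```text
[ 5.40455189e-01 -2.68085667e-04  1.52341640e-01] [ 0.9994 -0.001  -0.0352] [-0.60472003  0.50583208 -2.07104775] [-0.02450967  0.02182941  0.01760592]
```

Request:
apply_moves --increments '[{"x": 0,"y": 0.25,"z": 0,"ax": 0,"ay": 0,"az": 0,"grip": 1},{"x": 0,"y": 0.5,"z": 0,"ax": 0,"ay": 0,"az": 0,"grip": 1},{"x": 0,"y": 0.6,"z": 0,"ax": 0,"ay": 0,"az": 0,"grip": 1},{"x": 0,"y": 0.7,"z": 0,"ax": 0,"ay": 0,"az": 0,"grip": 1}]'

```text
time_s: 10.48
eef_pos: [0.5404, -0.0002, 0.1453]
eef_rot: [-0.707, 0.707, 0.012, -0.013]
wrist_force: [-0.5, -0.1, -2.8]
opening: 0.365
```

Run:
```python
from h import *
o,p,R=obs(); print(p,R.as_matrix().round(4)[0],o["wrist_force"],o["torque"])
```

```text
[ 5.40449248e-01 -2.44620066e-04  1.45331303e-01] [ 0.9994 -0.001  -0.0354] [-0.45764485 -0.06201923 -2.83014217] [-0.01477356  0.06463256 -0.02163213]
```

Not touching the seat yet; creep down.

Request:
apply_moves --increments '[{"x": 0,"y": 0.06,"z": 0,"ax": 0,"ay": 0,"az": 0,"grip": 1},{"x": 0,"y": 0.12,"z": 0,"ax": 0,"ay": 0,"az": 0,"grip": 1},{"x": 0,"y": 0.18,"z": 0,"ax": 0,"ay": 0,"az": 0,"grip": 1}]'

```text
time_s: 10.85
eef_pos: [0.5405, -0.0003, 0.145]
eef_rot: [-0.707, 0.707, 0.012, -0.013]
wrist_force: [-8.8, 0.9, 13.0]
opening: 0.366
```

Run:
```python
from h import *
o,p,R=obs(); print(p,R.as_matrix().round(4)[0],o["wrist_force"],o["torque"])
```

```text
[ 5.40478007e-01 -3.24050455e-04  1.44959196e-01] [ 0.9994 -0.0012 -0.0355] [-8.84169832  0.87097012 13.03047673] [0.19391172 1.39256435 0.04793755]
```

Request:
apply_moves --increments '[{"x": 0,"y": -0.12,"z": 0,"ax": 0,"ay": 0,"az": 0,"grip": 1},{"x": 0,"y": -0.12,"z": 0,"ax": 0,"ay": 0,"az": 0,"grip": 0.4},{"x": 0,"y": -0.12,"z": 0,"ax": 0,"ay": 0,"az": 0,"grip": 0.3},{"x": 0,"y": -0.12,"z": 0,"ax": 0,"ay": 0,"az": 0,"grip": 0.1},{"x": 0,"y": -2,"z": 0,"ax": 0,"ay": 0,"az": 0,"grip": 0.1},{"x": 0,"y": -6,"z": 0,"ax": 0,"ay": 0,"az": 0,"grip": 0.1},{"x": 0,"y": -9.5,"z": 0,"ax": 0,"ay": 0,"az": 0,"grip": 0.1},{"x": 0,"y": -9.5,"z": 0,"ax": 0,"ay": 0,"az": 0,"grip": 0.1}]'

```text
time_s: 11.85
eef_pos: [0.5426, -0.0007, 0.2435]
eef_rot: [-0.706, 0.708, 0.015, -0.011]
wrist_force: [1.3, -0.2, -0.3]
opening: 0.903
```

Run:
```python
from ov import *
o,p,R=obs(); print(p,R.as_matrix().round(4)[0],o["wrist_force"],o["opening"])
for c,w,S in(("side",(285,155,60,70),8),("top",(270,170,70,50),8)):
    im=vision.camera(c)
    d=pinpoint(c,"knob_mid"); print([(e["xy"],round(e["p"],2)) for e in d])
    G=(0,255,0)
    draw(c,im,w,S,[(G,x) for x in place(CR,.5405,-.0013,.1,np.radians(92))],f"pics/ov6{c}.png")
```

```text
[ 0.54264806 -0.00066273  0.24346722] [ 0.9994  0.0056 -0.0356] [ 1.28666448 -0.15303289 -0.27260348] 0.9032175524725343
[([310.7, 202.1], 0.96), ([347.7, 301.2], 0.89), ([330.8, 255.6], 0.72)]
[([210.2, 273.5], 0.89), ([299.1, 195.6], 0.53)]
```

View pics/ov6side.png

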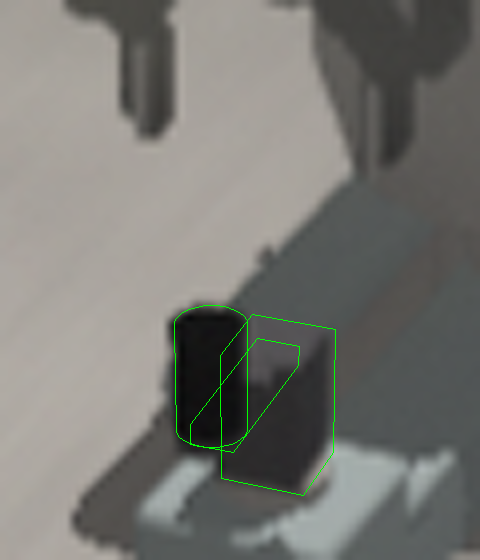

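View pics/ov6top.png

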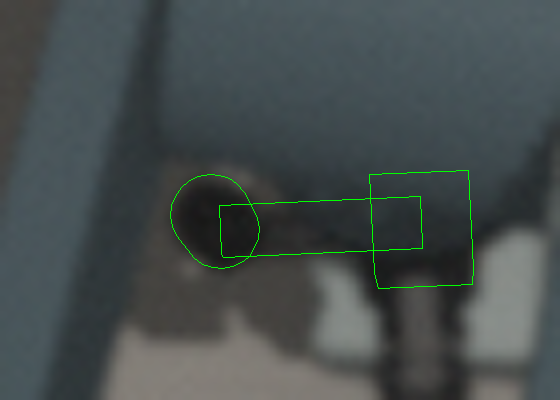

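Run:
```python
from h import *
rows([(.5388,.0645,.235,2),(.5388,.0645,.184,2)])
```

```text
xyz [0.13 0.36 6.46] a [-0.     0.001 -0.003]
xyz [0.14 5.46 6.46] a [-0.     0.001 -0.003]
```

Request:
apply_moves --increments '[{"x": 0.1,"y": 0,"z": 3.5,"ax": 0,"ay": 0,"az": -0.003,"grip": 0.1},{"x": 0.1,"y": 0,"z": 6,"ax": 0,"ay": 0,"az": -0.003,"grip": 0.1},{"x": 0.1,"y": 0.5,"z": 6.5,"ax": 0,"ay": 0,"az": -0.003,"grip": 0.2},{"x": 0.1,"y": 3,"z": 6.5,"ax": 0,"ay": 0,"az": -0.003,"grip": 0.3},{"x": 0.1,"y": 5.2,"z": 6.5,"ax": 0,"ay": 0,"az": -0.003,"grip": 0.3},{"x": 0.1,"y": 5.4,"z": 6.5,"ax": 0,"ay": 0,"az": -0.003,"grip": 0.3},{"x": 0.1,"y": 5.4,"z": 6.5,"ax": 0,"ay": 0,"az": -0.003,"grip": 0.3}]'

```text
time_s: 12.92
eef_pos: [0.5384, 0.0645, 0.1845]
eef_rot: [0.707, -0.707, -0.012, 0.013]
wrist_force: [-0.0, -0.2, 0.7]
opening: 0.7
```

Run:
```python
from ov import *
o,p,R=obs(); print(p,R.as_matrix().round(4)[0],o["wrist_force"],o["opening"])
for c,w,S in(("side",(285,155,60,70),8),("top",(270,170,70,50),8)):
    im=vision.camera(c)
    G=(0,255,0)
    draw(c,im,w,S,[(G,x) for x in place(CR,.5405,-.0013,.1,np.radians(92))],f"pics/ov7{c}.png")
```

```text
[0.53840371 0.06445279 0.18454318] [ 9.994e-01 -9.000e-04 -3.500e-02] [-0.02844924 -0.22236859  0.65406488] 0.699971582505064
```

View pics/ov7side.png

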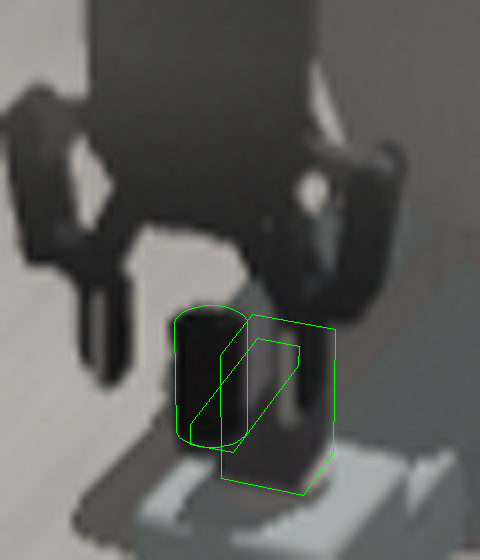

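View pics/ov7top.png

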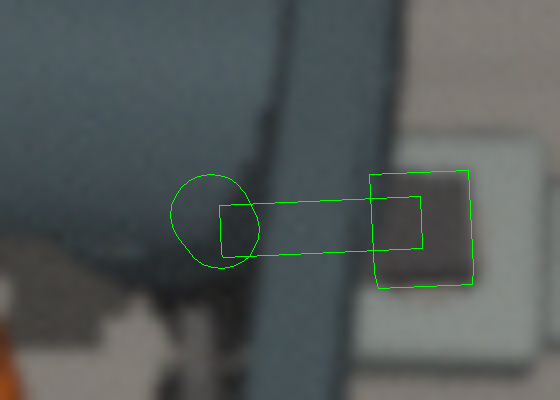

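Request:
apply_moves --increments '[{"x": 0,"y": 0,"z": 0,"ax": 0,"ay": 0,"az": 0,"grip": 0.6},{"x": 0,"y": 0,"z": 0,"ax": 0,"ay": 0,"az": 0,"grip": 0.65},{"x": 0,"y": 0,"z": 0,"ax": 0,"ay": 0,"az": 0,"grip": 1},{"x": 0,"y": 0,"z": 0,"ax": 0,"ay": 0,"az": 0,"grip": 1},{"x": 0,"y": 0,"z": 0,"ax": 0,"ay": 0,"az": 0,"grip": 1}]'

```text
time_s: 13.65
eef_pos: [0.5392, 0.0647, 0.1859]
eef_rot: [0.707, -0.707, -0.013, 0.012]
wrist_force: [-0.6, 1.1, 4.9]
opening: 0.279
```

Run:
```python
from ov import *
o,p,R=obs(); print(p,R.as_matrix().round(4)[0],o["wrist_force"],o["opening"],o["torque"])
```

```text
[0.5392115  0.0647488  0.18593907] [ 0.9994  0.0018 -0.0353] [-0.64756697  1.12116146  4.85137593] 0.2791111634527237 [0.18998588 0.23427388 0.00543424]
```

```bash
cat > wind.py <<'E'
from h import *
import sys
# usage: cx cy z th0 step n ; knob angle phi (deg cw from +y) targets
def F(o,cx,cy,p):
    v=p[:2]-[cx,cy]; r=np.hypot(*v); er=v/r; et=np.array([er[1],-er[0]]) # cw tangent
    f=np.array(o["wrist_force"]); return "phi %.1f r %.2fmm z %.4f  Fdrive(on tool, +=cw) %.1f Frad %.1f Fz %.1f t %.2f"%(np.degrees(np.arctan2(v[0],v[1])),r*1e3,p[2],f[:2]@et,f[:2]@er,f[2],o["time_s"])
def go(cx,cy,z,phis,R0=.065):
    o,p,R=obs(); print(F(o,cx,cy,p),"Fxyz",np.round(o["wrist_force"],1))
    rows([(cx+R0*np.sin(np.radians(a)),cy+R0*np.cos(np.radians(a)),z,2) for a in phis])
if __name__=="__main__":
    a=[float(v) for v in sys.argv[1:]]; go(a[0],a[1],a[2],[a[3]+a[4]*(i+1) for i in range(int(a[5]))])
E
python3 wind.py .5408 -.0005 .1855 -1.4 8 5
```

```text
phi -1.4 r 65.27mm z 0.1859  Fdrive(on tool, +=cw) -0.6 Frad 1.1 Fz 4.9 t 13.65 Fxyz [-0.6  1.1  4.9]
xyz [ 0.9   0.05 -0.1 ] a [0.    0.    0.002]
xyz [ 1.79  0.05 -0.3 ] a [0.    0.    0.002]
xyz [ 2.64  0.05 -0.62] a [0.    0.    0.002]
xyz [ 3.43  0.05 -1.05] a [0.    0.    0.002]
xyz [ 4.16  0.05 -1.59] a [0.    0.    0.002]
```

Request:
apply_moves --increments '[{"x": 0.9,"y": 0,"z": -0.1,"ax": 0,"ay": 0,"az": 0,"grip": 1},{"x": 1.8,"y": 0,"z": -0.3,"ax": 0,"ay": 0,"az": 0,"grip": 1},{"x": 2.65,"y": 0,"z": -0.6,"ax": 0,"ay": 0,"az": 0,"grip": 1},{"x": 3.45,"y": 0,"z": -1.05,"ax": 0,"ay": 0,"az": 0,"grip": 1}]'

```text
time_s: 14.15
eef_pos: [0.5732, 0.0557, 0.1856]
eef_rot: [0.707, -0.707, -0.012, 0.014]
wrist_force: [-7.5, 1.2, 7.0]
opening: 0.274
```

```bash
python3 wind.py .5408 -.0005 .1855 30 10 6
```

```text
phi 30.0 r 64.91mm z 0.1856  Fdrive(on tool, +=cw) -7.1 Frad -2.7 Fz 7.0 t 14.15 Fxyz [-7.5  1.2  7. ]
xyz [ 0.91  0.   -0.68] a [-0.001  0.001 -0.002]
xyz [ 1.68  0.   -1.51] a [-0.001  0.001 -0.002]
xyz [ 2.3  -0.   -2.46] a [-0.001  0.001 -0.002]
xyz [ 2.74 -0.   -3.5 ] a [-0.001  0.001 -0.002]
xyz [ 2.99 -0.   -4.6 ] a [-0.001  0.001 -0.002]
xyz [ 3.05 -0.   -5.74] a [-0.001  0.001 -0.002]
```

Request:
apply_moves --increments '[{"x": 0.9,"y": 0,"z": -0.7,"ax": 0,"ay": 0,"az": 0,"grip": 1},{"x": 1.7,"y": 0,"z": -1.5,"ax": 0,"ay": 0,"az": 0,"grip": 1},{"x": 2.3,"y": 0,"z": -2.45,"ax": 0,"ay": 0,"az": 0,"grip": 1},{"x": 2.75,"y": 0,"z": -3.5,"ax": 0,"ay": 0,"az": 0,"grip": 1},{"x": 3.0,"y": 0,"z": -4.6,"ax": 0,"ay": 0,"az": 0,"grip": 1},{"x": 3.05,"y": 0,"z": -5.75,"ax": 0,"ay": 0,"az": 0,"grip": 1}]'

```text
time_s: 14.9
eef_pos: [0.6059, 0.0007, 0.1855]
eef_rot: [0.708, -0.706, -0.012, 0.014]
wrist_force: [-3.4, 6.8, 6.3]
opening: 0.276
```

```bash
python3 wind.py .5408 -.0005 .1855 90 10 9
```

```text
phi 88.9 r 65.11mm z 0.1855  Fdrive(on tool, +=cw) -6.9 Frad -3.3 Fz 6.3 t 14.90 Fxyz [-3.4  6.8  6.3]
xyz [-0.15 -0.   -1.25] a [-0.004  0.001 -0.003]
xyz [-0.49 -0.   -2.33] a [-0.004  0.001 -0.003]
xyz [-1.   -0.01 -3.34] a [-0.004  0.001 -0.003]
xyz [-1.69 -0.01 -4.24] a [-0.004  0.001 -0.003]
xyz [-2.51 -0.01 -5.01] a [-0.004  0.001 -0.003]
xyz [-3.47 -0.01 -5.63] a [-0.004  0.001 -0.003]
xyz [-4.51 -0.   -6.07] a [-0.004  0.001 -0.003]
xyz [-5.61 -0.   -6.32] a [-0.004  0.001 -0.003]
xyz [-6.75  0.   -6.38] a [-0.004  0.001 -0.003]
```

Request:
apply_moves --increments '[{"x": -0.15,"y": 0,"z": -1.25,"ax": 0,"ay": 0,"az": 0,"grip": 1},{"x": -0.5,"y": 0,"z": -2.35,"ax": 0,"ay": 0,"az": 0,"grip": 1},{"x": -1.0,"y": 0,"z": -3.35,"ax": 0,"ay": 0,"az": 0,"grip": 1},{"x": -1.7,"y": 0,"z": -4.25,"ax": 0,"ay": 0,"az": 0,"grip": 1},{"x": -2.5,"y": 0,"z": -5.0,"ax": 0,"ay": 0,"az": 0,"grip": 1},{"x": -3.45,"y": 0,"z": -5.6,"ax": 0,"ay": 0,"az": 0,"grip": 1},{"x": -4.5,"y": 0,"z": -6.05,"ax": 0,"ay": 0,"az": 0,"grip": 1},{"x": -5.6,"y": 0,"z": -6.3,"ax": 0,"ay": 0,"az": 0,"grip": 1},{"x": -6.75,"y": 0,"z": -6.4,"ax": 0,"ay": 0,"az": 0,"grip": 1}]'

```text
time_s: 16.02
eef_pos: [0.543, -0.0664, 0.1862]
eef_rot: [0.708, -0.706, -0.013, 0.012]
wrist_force: [5.5, 1.4, -0.3]
opening: 0.276
```

```bash
python3 wind.py .5408 -.0005 .1855 180 10 12
python3 - <<'E'
from h import *
cv2.imwrite("pics/side8.png",vision.camera("side")[:,:,::-1])
print([(e["xy"],e["p"]) for e in pinpoint("side","buffer_top")+pinpoint("side","stop_face")])
E
```

```text
phi 178.1 r 65.89mm z 0.1862  Fdrive(on tool, +=cw) -5.6 Frad -1.2 Fz -0.3 t 16.02 Fxyz [ 5.5  1.4 -0.3]
xyz [-1.34  0.07  0.23] a [-0.003  0.001  0.002]
xyz [-2.43  0.07  0.56] a [-0.003  0.001  0.002]
xyz [-3.43  0.07  1.08] a [-0.003  0.001  0.002]
xyz [-4.34  0.07  1.76] a [-0.003  0.001  0.002]
xyz [-5.11  0.07  2.59] a [-0.003  0.001  0.002]
xyz [-5.73  0.07  3.54] a [-0.003  0.001  0.002]
xyz [-6.17  0.07  4.58] a [-0.003  0.001  0.002]
xyz [-6.42  0.07  5.69] a [-0.003  0.001  0.002]
xyz [-6.48  0.08  6.82] a [-0.003  0.001  0.002]
xyz [-6.34  0.08  7.94] a [-0.003  0.001  0.002]
xyz [-6.01  0.08  9.03] a [-0.003  0.001  0.002]
xyz [-5.5   0.09 10.04] a [-0.003  0.001  0.002]
[]
```

View pics/side8.png

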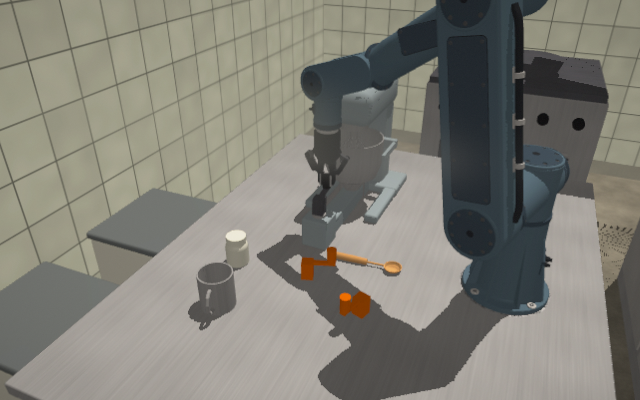

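Run:
```python
import cv2,numpy as np
s=cv2.imread("pics/side0.png");t=cv2.imread("pics/top0.png")
a=cv2.resize(s[60:215,310:420],(426,600),interpolation=cv2.INTER_CUBIC)
b=cv2.resize(t[135:185,440:510],(374,267),interpolation=cv2.INTER_CUBIC)
c=np.zeros((600,800,3),np.uint8);c[:,:426]=a;c[:267,426:]=b
cv2.imwrite("pics/look.png",cv2.convertScaleAbs(c,alpha=1.6,beta=10))
```

```text
(no output)
```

View pics/look.png

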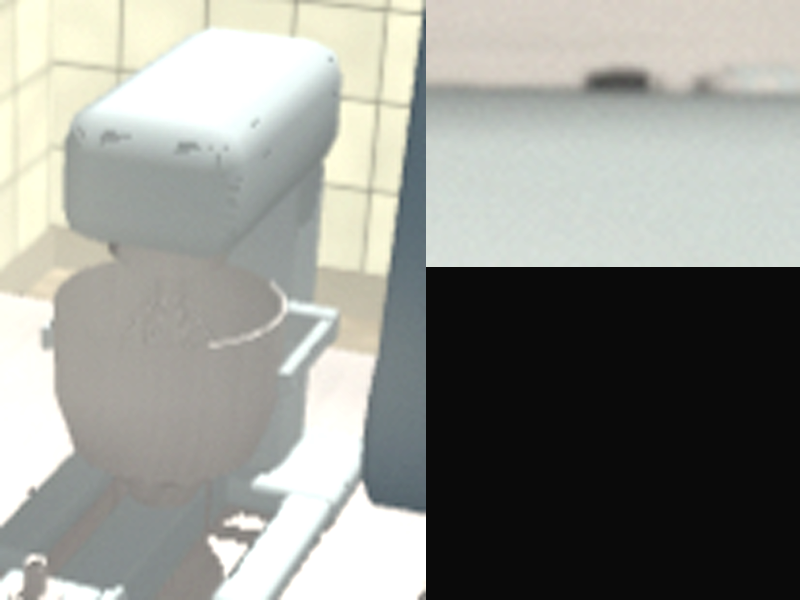

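Request:
apply_moves --increments '[{"x": -1.35,"y": 0.05,"z": 0.2,"ax": 0,"ay": 0,"az": 0,"grip": 1},{"x": -2.45,"y": 0.05,"z": 0.55,"ax": 0,"ay": 0,"az": 0,"grip": 1},{"x": -3.45,"y": 0.05,"z": 1.1,"ax": 0,"ay": 0,"az": 0,"grip": 1},{"x": -4.35,"y": 0.05,"z": 1.75,"ax": 0,"ay": 0,"az": 0,"grip": 1},{"x": -5.1,"y": 0.05,"z": 2.6,"ax": 0,"ay": 0,"az": 0,"grip": 1},{"x": -5.75,"y": 0.05,"z": 3.55,"ax": 0,"ay": 0,"az": 0,"grip": 1},{"x": -6.15,"y": 0.05,"z": 4.6,"ax": 0,"ay": 0,"az": 0,"grip": 1},{"x": -6.4,"y": 0.05,"z": 5.7,"ax": 0,"ay": 0,"az": 0,"grip": 1},{"x": -6.5,"y": 0.05,"z": 6.8,"ax": 0,"ay": 0,"az": 0,"grip": 1},{"x": -6.35,"y": 0.05,"z": 7.95,"ax": 0,"ay": 0,"az": 0,"grip": 1},{"x": -6.0,"y": 0.05,"z": 9.05,"ax": 0,"ay": 0,"az": 0,"grip": 1},{"x": -5.5,"y": 0.05,"z": 10.05,"ax": 0,"ay": 0,"az": 0,"grip": 1}]'

```text
time_s: 17.68
eef_pos: [0.4829, 0.0312, 0.186]
eef_rot: [0.707, -0.707, -0.011, 0.014]
wrist_force: [-3.1, -5.5, 5.8]
opening: 0.28
```

```bash
python3 wind.py .5408 -.0005 .1855 300 10 12
```

```text
phi -61.3 r 66.00mm z 0.1860  Fdrive(on tool, +=cw) -6.4 Frad 0.1 Fz 5.8 t 17.68 Fxyz [-3.1 -5.5  5.8]
xyz [0.84 0.05 0.97] a [-0.     0.001 -0.004]
xyz [1.67 0.05 1.75] a [-0.     0.001 -0.004]
xyz [2.62 0.04 2.36] a [-0.     0.001 -0.004]
xyz [3.67 0.04 2.8 ] a [-0.     0.001 -0.004]
xyz [4.77 0.03 3.06] a [-0.     0.001 -0.004]
xyz [5.9  0.03 3.12] a [-0.     0.001 -0.004]
xyz [7.03 0.03 2.98] a [-0.     0.001 -0.004]
xyz [8.11 0.02 2.64] a [-0.     0.001 -0.004]
xyz [9.12 0.02 2.13] a [-0.     0.001 -0.004]
xyz [1.002e+01 1.000e-02 1.450e+00] a [-0.     0.001 -0.004]
xyz [1.08e+01 1.00e-02 6.20e-01] a [-0.     0.001 -0.004]
xyz [ 1.141e+01  1.000e-02 -3.300e-01] a [-0.     0.001 -0.004]
```

Request:
apply_moves --increments '[{"x": 0.85,"y": 0.05,"z": 0.95,"ax": 0,"ay": 0,"az": 0,"grip": 1},{"x": 1.65,"y": 0.05,"z": 1.75,"ax": 0,"ay": 0,"az": 0,"grip": 1},{"x": 2.6,"y": 0.05,"z": 2.35,"ax": 0,"ay": 0,"az": 0,"grip": 1},{"x": 3.65,"y": 0.05,"z": 2.8,"ax": 0,"ay": 0,"az": 0,"grip": 1},{"x": 4.75,"y": 0.05,"z": 3.05,"ax": 0,"ay": 0,"az": 0,"grip": 1},{"x": 5.9,"y": 0.05,"z": 3.1,"ax": 0,"ay": 0,"az": 0,"grip": 1},{"x": 7.05,"y": 0.05,"z": 3.0,"ax": 0,"ay": 0,"az": 0,"grip": 1},{"x": 8.1,"y": 0.05,"z": 2.65,"ax": 0,"ay": 0,"az": 0,"grip": 1},{"x": 9.1,"y": 0.05,"z": 2.15,"ax": 0,"ay": 0,"az": 0,"grip": 1},{"x": 10.0,"y": 0.05,"z": 1.45,"ax": 0,"ay": 0,"az": 0,"grip": 1},{"x": 10.8,"y": 0.05,"z": 0.6,"ax": 0,"ay": 0,"az": 0,"grip": 1},{"x": 11.4,"y": 0.05,"z": -0.35,"ax": 0,"ay": 0,"az": 0,"grip": 1}]'

```text
time_s: 19.18
eef_pos: [0.5964, 0.0331, 0.1853]
eef_rot: [0.708, -0.706, -0.01, 0.016]
wrist_force: [-5.4, 5.1, 10.2]
opening: 0.276
```

```bash
python3 wind.py .5408 -.0005 .1855 60 15 12
```

```text
phi 58.8 r 64.96mm z 0.1853  Fdrive(on tool, +=cw) -7.1 Frad -2.0 Fz 10.2 t 19.18 Fxyz [-5.4  5.1 10.2]
xyz [ 0.66 -0.03 -1.71] a [-0.003  0.002 -0.007]
xyz [ 0.82 -0.03 -3.4 ] a [-0.003  0.002 -0.007]
xyz [ 0.54 -0.03 -5.07] a [-0.003  0.002 -0.007]
xyz [-0.17 -0.03 -6.61] a [-0.003  0.002 -0.007]
xyz [-1.25 -0.03 -7.92] a [-0.003  0.002 -0.007]
xyz [-2.64 -0.02 -8.9 ] a [-0.003  0.002 -0.007]
xyz [-4.23 -0.01 -9.49] a [-0.003  0.002 -0.007]
xyz [-5.92  0.   -9.65] a [-0.003  0.002 -0.007]
xyz [-7.59  0.01 -9.37] a [-0.003  0.002 -0.007]
xyz [-9.13  0.03 -8.66] a [-0.003  0.002 -0.007]
xyz [-10.44   0.04  -7.58] a [-0.003  0.002 -0.007]
xyz [-11.42   0.05  -6.2 ] a [-0.003  0.002 -0.007]
```

Request:
apply_moves --increments '[{"x": 0.65,"y": -0.03,"z": -1.7,"ax": 0,"ay": 0,"az": -0.005,"grip": 1},{"x": 0.8,"y": -0.03,"z": -3.4,"ax": 0,"ay": 0,"az": -0.005,"grip": 1},{"x": 0.55,"y": -0.03,"z": -5.05,"ax": 0,"ay": 0,"az": -0.005,"grip": 1},{"x": -0.15,"y": -0.03,"z": -6.6,"ax": 0,"ay": 0,"az": -0.005,"grip": 1},{"x": -1.25,"y": -0.03,"z": -7.9,"ax": 0,"ay": 0,"az": -0.005,"grip": 1},{"x": -2.65,"y": 0,"z": -8.9,"ax": 0,"ay": 0,"az": -0.005,"grip": 1},{"x": -4.25,"y": 0,"z": -9.5,"ax": 0,"ay": 0,"az": -0.005,"grip": 1},{"x": -5.9,"y": 0,"z": -9.65,"ax": 0,"ay": 0,"az": -0.005,"grip": 1},{"x": -7.6,"y": 0,"z": -9.35,"ax": 0,"ay": 0,"az": -0.005,"grip": 1},{"x": -9.15,"y": 0,"z": -8.65,"ax": 0,"ay": 0,"az": -0.005,"grip": 1},{"x": -10.45,"y": 0.03,"z": -7.6,"ax": 0,"ay": 0,"az": -0.005,"grip": 1},{"x": -11.4,"y": 0.03,"z": -6.2,"ax": 0,"ay": 0,"az": -0.005,"grip": 1}]'

```text
time_s: 20.68
eef_pos: [0.4852, -0.0355, 0.1866]
eef_rot: [-0.706, 0.708, 0.012, -0.013]
wrist_force: [-0.7, -9.3, 3.6]
opening: 0.278
```

```bash
python3 wind.py .5408 -.0005 .1855 240 10 9
```

```text
phi -122.2 r 65.67mm z 0.1866  Fdrive(on tool, +=cw) -7.5 Frad 5.6 Fz 3.6 t 20.68 Fxyz [-0.7 -9.3  3.6]
xyz [-0.5   0.11  1.3 ] a [ 0.003  0.001 -0.001]
xyz [-0.76  0.11  2.4 ] a [ 0.003  0.001 -0.001]
xyz [-0.81  0.11  3.53] a [ 0.003  0.001 -0.001]
xyz [-0.68  0.1   4.66] a [ 0.003  0.001 -0.001]
xyz [-0.34  0.1   5.74] a [ 0.003  0.001 -0.001]
xyz [0.17 0.1  6.75] a [ 0.003  0.001 -0.001]
xyz [0.86 0.09 7.65] a [ 0.003  0.001 -0.001]
xyz [1.69 0.09 8.42] a [ 0.003  0.001 -0.001]
xyz [2.64 0.09 9.04] a [ 0.003  0.001 -0.001]
```

Request:
apply_moves --increments '[{"x": -0.5,"y": 0.1,"z": 1.3,"ax": 0,"ay": 0,"az": 0,"grip": 1},{"x": -0.75,"y": 0.1,"z": 2.4,"ax": 0,"ay": 0,"az": 0,"grip": 1},{"x": -0.8,"y": 0.1,"z": 3.55,"ax": 0,"ay": 0,"az": 0,"grip": 1},{"x": -0.7,"y": 0.1,"z": 4.65,"ax": 0,"ay": 0,"az": 0,"grip": 1},{"x": -0.35,"y": 0.1,"z": 5.75,"ax": 0,"ay": 0,"az": 0,"grip": 1},{"x": 0.15,"y": 0.1,"z": 6.75,"ax": 0,"ay": 0,"az": 0,"grip": 1},{"x": 0.15,"y": 0.1,"z": 6.75,"ax": 0,"ay": 0,"az": 0,"grip": 1},{"x": 0.15,"y": 0.1,"z": 6.75,"ax": 0,"ay": 0,"az": 0,"grip": 1}]'

```text
time_s: 21.68
eef_pos: [0.4838, 0.0322, 0.1859]
eef_rot: [-0.706, 0.708, 0.012, -0.015]
wrist_force: [-5.8, 1.8, 10.1]
opening: 0.276
```

```bash
python3 wind.py .5408 -.0005 .1855 300 10 6
```

```text
phi -60.2 r 65.73mm z 0.1859  Fdrive(on tool, +=cw) -1.4 Frad 5.9 Fz 10.1 t 21.68 Fxyz [-5.8  1.8 10.1]
xyz [0.76 0.03 0.88] a [ 0.003  0.002 -0.004]
xyz [1.59 0.03 1.65] a [ 0.003  0.002 -0.004]
xyz [2.54 0.02 2.27] a [ 0.003  0.002 -0.004]
xyz [3.58 0.02 2.71] a [ 0.003  0.002 -0.004]
xyz [4.69 0.01 2.96] a [ 0.003  0.002 -0.004]
xyz [5.82 0.01 3.02] a [ 0.003  0.002 -0.004]
```

Request:
apply_moves --increments '[{"x": 0.05,"y": 0,"z": 0.09,"ax": 0,"ay": 0,"az": 0,"grip": 1}]'

```text
time_s: 21.8
eef_pos: [0.484, 0.0327, 0.1861]
eef_rot: [-0.706, 0.708, 0.011, -0.015]
wrist_force: [-2.4, -4.1, 3.8]
opening: 0.276
```

```bash
python3 wind.py .5408 -.0005 .1855 301 3 3
```

```text
phi -59.7 r 65.77mm z 0.1861  Fdrive(on tool, +=cw) -4.7 Frad 0.0 Fz 3.8 t 21.80 Fxyz [-2.4 -4.1  3.8]
xyz [0.3  0.06 0.3 ] a [ 0.004  0.002 -0.006]
xyz [0.51 0.06 0.57] a [ 0.004  0.002 -0.006]
xyz [0.73 0.05 0.83] a [ 0.004  0.002 -0.006]
```

Run:
```python
from h import *
for z in(.25,.3,.35):
    X=onplane("top",(475.5,150.5),z); print(z,X,proj("side",X))
t=vision.camera("top"); s=vision.camera("side")
a=cv2.resize(s[90:170,300:400,::-1],None,fx=6,fy=6,interpolation=cv2.INTER_CUBIC)
cv2.imwrite("pics/look2.png",cv2.convertScaleAbs(a,alpha=1.8,beta=10))
b=cv2.resize(t[135:185,440:510,::-1],None,fx=8,fy=8,interpolation=cv2.INTER_CUBIC)
cv2.imwrite("pics/look3.png",cv2.convertScaleAbs(b,alpha=1.8,beta=10))
```

```text
0.25 [ 0.63648866 -0.36756447  0.25      ] [[335.01467632 118.42894891]]
0.3 [ 0.62467336 -0.34865747  0.3       ] [[336.54112761 106.64247419]]
0.35 [ 0.61285807 -0.32975046  0.35      ] [[338.14941843  94.22368996]]
```

View pics/look2.png

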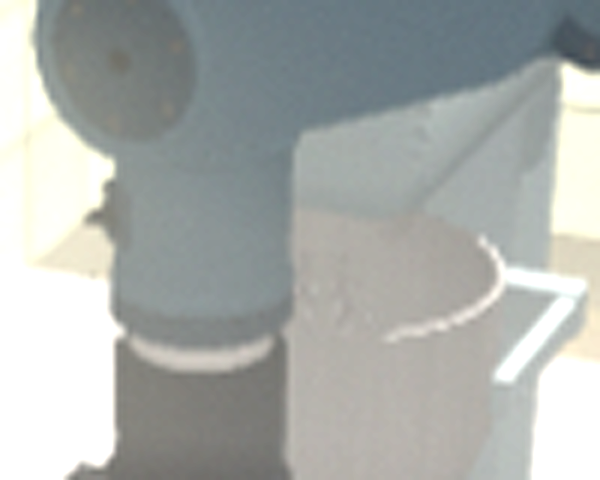

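View pics/look3.png

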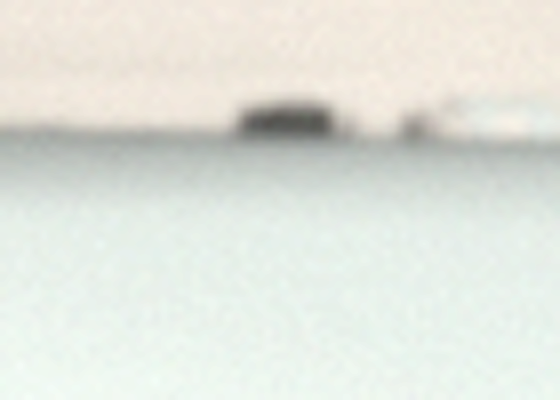

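```bash
python3 wind.py .5408 -.0005 .1858 300 7 5
```

```text
phi -59.7 r 65.79mm z 0.1860  Fdrive(on tool, +=cw) -4.0 Frad 2.0 Fz 7.1 t 21.90 Fxyz [-3.8 -2.4  7.1]
xyz [0.51 0.02 0.58] a [ 0.004  0.002 -0.006]
xyz [1.05 0.01 1.16] a [ 0.004  0.002 -0.006]
xyz [1.65 0.   1.67] a [ 0.004  0.002 -0.006]
xyz [ 2.32 -0.    2.11] a [ 0.004  0.002 -0.006]
xyz [ 3.03 -0.01  2.46] a [ 0.004  0.002 -0.006]
```

Request:
apply_moves --increments '[{"x": 0.5,"y": 0,"z": 0.6,"ax": 0,"ay": 0,"az": -0.005,"grip": 1},{"x": 1.05,"y": 0,"z": 1.15,"ax": 0,"ay": 0,"az": -0.005,"grip": 1},{"x": 1.65,"y": 0,"z": 1.65,"ax": 0,"ay": 0,"az": -0.005,"grip": 1},{"x": 2.3,"y": 0,"z": 2.1,"ax": 0,"ay": 0,"az": -0.005,"grip": 1},{"x": 3.0,"y": 0,"z": 2.45,"ax": 0,"ay": 0,"az": -0.005,"grip": 1}]'

```text
time_s: 22.52
eef_pos: [0.5118, 0.0584, 0.1856]
eef_rot: [-0.705, 0.709, 0.011, -0.015]
wrist_force: [-6.6, 0.0, 9.8]
opening: 0.277
```

```bash
cat > step.py <<'E'
from h import *
import sys
from wind import F
C=np.array([.5408,-.0005]); s=float(sys.argv[1]); n=int(sys.argv[2]); pr=float(sys.argv[3])
o,p,R=obs(); print(F(o,*C,p))
v=p[:2]-C; a0=np.arctan2(v[0],v[1]); M=R.as_matrix()
for i in range(n):
    a=a0+ (i*pr+s/2)/65.
    d=np.array([np.cos(a),-np.sin(a),0])*s/10
    print(i,(M.T@d)[[0,2]].round(2))
E
python3 step.py 3 8 2.1
```

```text
phi -26.2 r 65.67mm z 0.1856  Fdrive(on tool, +=cw) -5.9 Frad 2.9 Fz 9.8 t 22.52
0 [0.28 0.12]
1 [0.28 0.11]
2 [0.28 0.1 ]
3 [0.29 0.09]
4 [0.29 0.08]
5 [0.29 0.07]
6 [0.29 0.06]
7 [0.3  0.05]
```

Request:
apply_moves --increments '[{"x": 0.28,"y": 0,"z": 0.12,"ax": 0,"ay": 0,"az": 0,"grip": 1}]'

```text
time_s: 22.65
eef_pos: [0.5137, 0.0596, 0.1856]
eef_rot: [-0.705, 0.709, 0.01, -0.017]
wrist_force: [-6.3, -3.7, 8.3]
opening: 0.279
```

Request:
apply_moves --increments '[{"x": 0.28,"y": 0,"z": 0.11,"ax": 0,"ay": 0,"az": 0,"grip": 1}]'

```text
time_s: 22.78
eef_pos: [0.5156, 0.0603, 0.1855]
eef_rot: [-0.704, 0.709, 0.009, -0.019]
wrist_force: [-6.5, -2.7, 9.2]
opening: 0.277
```

Request:
apply_moves --increments '[{"x": 0.28,"y": 0,"z": 0.1,"ax": 0,"ay": 0,"az": 0,"grip": 1}]'

```text
time_s: 22.9
eef_pos: [0.5174, 0.061, 0.1856]
eef_rot: [-0.704, 0.71, 0.008, -0.02]
wrist_force: [-7.2, -1.9, 9.6]
opening: 0.277
```

Request:
apply_moves --increments '[{"x": 0.29,"y": 0,"z": 0.09,"ax": 0,"ay": 0,"az": 0,"grip": 1}]'

```text
time_s: 23.02
eef_pos: [0.5193, 0.0617, 0.1856]
eef_rot: [-0.704, 0.71, 0.006, -0.022]
wrist_force: [-7.1, -1.0, 10.0]
opening: 0.278
```

```bash
python3 step.py 3 10 2.1
```

```text
phi -19.1 r 65.79mm z 0.1856  Fdrive(on tool, +=cw) -7.0 Frad 1.3 Fz 10.0 t 23.02
0 [0.29 0.08]
1 [0.29 0.07]
2 [0.29 0.06]
3 [0.3  0.05]
4 [0.3  0.04]
5 [0.3  0.03]
6 [0.3  0.02]
7 [0.3  0.01]
8 [0.3 0. ]
9 [ 0.3  -0.01]
```

```bash
cat >> step.py <<'E'
a=np.radians(2); xx=np.array([np.cos(a),np.sin(a),0]); zz=np.array([0,0,-1.])
T=Rot.from_matrix(np.column_stack([xx,zz,np.cross(xx,zz)])); print("rot corr",(R.inv()*T).as_rotvec().round(4))
E
python3 step.py 2.7 2 1.7
```

```text
phi -19.1 r 65.79mm z 0.1856  Fdrive(on tool, +=cw) -7.0 Frad 1.3 Fz 10.0 t 23.02
0 [0.26 0.07]
1 [0.26 0.07]
rot corr [ 0.0091  0.005  -0.0222]
```

Request:
apply_moves --increments '[{"x": 0.26,"y": 0,"z": 0.07,"ax": 0.005,"ay": 0.003,"az": -0.016,"grip": 1}]'

```text
time_s: 23.15
eef_pos: [0.5209, 0.0622, 0.1856]
eef_rot: [-0.705, 0.709, 0.01, -0.017]
wrist_force: [-7.4, -1.0, 9.0]
opening: 0.274
```

Request:
apply_moves --increments '[{"x": 0.26,"y": 0,"z": 0.06,"ax": 0.004,"ay": 0.003,"az": -0.012,"grip": 1}]'

```text
time_s: 23.28
eef_pos: [0.5223, 0.0627, 0.1854]
eef_rot: [-0.706, 0.708, 0.011, -0.013]
wrist_force: [-6.0, -2.0, 8.8]
opening: 0.272
```

Request:
apply_moves --increments '[{"x": 0.27,"y": 0,"z": 0.05,"ax": 0,"ay": 0,"az": -0.007,"grip": 1}]'

```text
time_s: 23.4
eef_pos: [0.5238, 0.0631, 0.1854]
eef_rot: [-0.706, 0.708, 0.013, -0.012]
wrist_force: [-6.9, -1.2, 9.0]
opening: 0.274
```

Request:
apply_moves --increments '[{"x": 0.27,"y": 0,"z": 0.05,"ax": 0,"ay": 0,"az": -0.007,"grip": 1}]'

```text
time_s: 23.52
eef_pos: [0.5253, 0.0634, 0.1853]
eef_rot: [-0.706, 0.708, 0.014, -0.011]
wrist_force: [-7.1, -1.7, 9.9]
opening: 0.279
```

Request:
apply_moves --increments '[{"x": 0.27,"y": 0,"z": 0.04,"ax": 0,"ay": 0,"az": -0.006,"grip": 1}]'

```text
time_s: 23.65
eef_pos: [0.5268, 0.0638, 0.1853]
eef_rot: [-0.706, 0.708, 0.014, -0.011]
wrist_force: [-6.4, -1.9, 9.8]
opening: 0.275
```

Request:
apply_moves --increments '[{"x": 0.27,"y": 0,"z": 0.03,"ax": 0,"ay": 0,"az": -0.006,"grip": 1}]'

```text
time_s: 23.78
eef_pos: [0.5283, 0.0641, 0.1852]
eef_rot: [-0.706, 0.708, 0.015, -0.011]
wrist_force: [-6.1, -1.2, 9.9]
opening: 0.276
```

Request:
apply_moves --increments '[{"x": 0.27,"y": 0,"z": 0.03,"ax": 0,"ay": 0,"az": -0.006,"grip": 1}]'

```text
time_s: 23.9
eef_pos: [0.5298, 0.0644, 0.1852]
eef_rot: [-0.705, 0.708, 0.016, -0.01]
wrist_force: [-6.7, -0.1, 10.8]
opening: 0.278
```

Request:
apply_moves --increments '[{"x": 0.27,"y": 0,"z": 0.02,"ax": 0,"ay": 0,"az": -0.006,"grip": 1}]'

```text
time_s: 24.02
eef_pos: [0.5313, 0.0646, 0.1852]
eef_rot: [-0.705, 0.709, 0.017, -0.01]
wrist_force: [-6.9, -0.9, 9.9]
opening: 0.276
```

```bash
python3 step.py 2.7 12 1.8
```

```text
phi -8.3 r 65.83mm z 0.1852  Fdrive(on tool, +=cw) -6.9 Frad 0.1 Fz 9.9 t 24.02
0 [0.27 0.02]
1 [0.27 0.02]
2 [0.27 0.01]
3 [0.27 0.  ]
4 [ 0.27 -0.01]
5 [ 0.27 -0.01]
6 [ 0.27 -0.02]
7 [ 0.27 -0.03]
8 [ 0.27 -0.04]
9 [ 0.27 -0.04]
10 [ 0.27 -0.05]
11 [ 0.26 -0.06]
rot corr [0.0048 0.0024 0.0094]
```

Request:
apply_moves --increments '[{"x": 0.31,"y": 0,"z": 0.02,"ax": 0.005,"ay": 0.002,"az": 0.005,"grip": 1}]'

```text
time_s: 24.15
eef_pos: [0.5332, 0.0647, 0.1853]
eef_rot: [-0.707, 0.707, 0.013, -0.013]
wrist_force: [-6.0, -0.9, 10.5]
opening: 0.279
```

Request:
apply_moves --increments '[{"x": 0.31,"y": 0,"z": 0.01,"ax": 0,"ay": 0,"az": -0.004,"grip": 1}]'

```text
time_s: 24.28
eef_pos: [0.5353, 0.0649, 0.1853]
eef_rot: [-0.707, 0.707, 0.013, -0.013]
wrist_force: [-6.6, -0.0, 9.9]
opening: 0.276
```

Request:
apply_moves --increments '[{"x": 0.31,"y": 0,"z": 0,"ax": 0,"ay": 0,"az": -0.004,"grip": 1}]'

```text
time_s: 24.4
eef_pos: [0.5372, 0.065, 0.1854]
eef_rot: [-0.707, 0.707, 0.013, -0.013]
wrist_force: [-6.3, 0.2, 10.6]
opening: 0.275
```

Request:
apply_moves --increments '[{"x": 0.31,"y": 0,"z": -0.01,"ax": 0,"ay": 0,"az": -0.005,"grip": 1}]'

```text
time_s: 24.52
eef_pos: [0.5392, 0.065, 0.1853]
eef_rot: [-0.706, 0.708, 0.013, -0.013]
wrist_force: [-7.0, 0.5, 9.7]
opening: 0.276
```

Request:
apply_moves --increments '[{"x": 0.31,"y": 0,"z": -0.02,"ax": 0,"ay": 0,"az": -0.005,"grip": 1}]'

```text
time_s: 24.65
eef_pos: [0.5411, 0.065, 0.1853]
eef_rot: [-0.706, 0.708, 0.014, -0.013]
wrist_force: [-6.3, 0.7, 10.4]
opening: 0.278
```

Request:
apply_moves --increments '[{"x": 0.31,"y": 0,"z": -0.03,"ax": 0,"ay": 0,"az": -0.005,"grip": 1}]'

```text
time_s: 24.78
eef_pos: [0.543, 0.0649, 0.1853]
eef_rot: [-0.706, 0.708, 0.014, -0.013]
wrist_force: [-6.6, 1.1, 10.0]
opening: 0.279
```

Request:
apply_moves --increments '[{"x": 0.31,"y": 0,"z": -0.03,"ax": 0,"ay": 0,"az": -0.005,"grip": 1}]'

```text
time_s: 24.9
eef_pos: [0.5449, 0.0649, 0.1853]
eef_rot: [-0.706, 0.708, 0.014, -0.013]
wrist_force: [-7.3, 0.5, 8.4]
opening: 0.276
```

Request:
apply_moves --increments '[{"x": 0.31,"y": 0,"z": -0.04,"ax": 0,"ay": 0,"az": -0.005,"grip": 1}]'

```text
time_s: 25.02
eef_pos: [0.5468, 0.0647, 0.1853]
eef_rot: [-0.706, 0.708, 0.015, -0.013]
wrist_force: [-7.5, 0.3, 9.5]
opening: 0.275
```

Request:
apply_moves --increments '[{"x": 0.31,"y": 0,"z": -0.05,"ax": 0,"ay": 0,"az": -0.005,"grip": 1}]'

```text
time_s: 25.15
eef_pos: [0.5487, 0.0644, 0.1853]
eef_rot: [-0.706, 0.708, 0.015, -0.013]
wrist_force: [-6.3, 0.4, 9.3]
opening: 0.275
```

Request:
apply_moves --increments '[{"x": 0.3,"y": 0,"z": -0.06,"ax": 0,"ay": 0,"az": -0.005,"grip": 1}]'

```text
time_s: 25.28
eef_pos: [0.5506, 0.0641, 0.1853]
eef_rot: [-0.706, 0.708, 0.015, -0.013]
wrist_force: [-7.0, 1.7, 9.4]
opening: 0.274
```

Request:
apply_moves --increments '[{"x": 0.3,"y": 0,"z": -0.07,"ax": 0,"ay": 0,"az": -0.005,"grip": 1}]'

```text
time_s: 25.4
eef_pos: [0.5524, 0.0638, 0.1853]
eef_rot: [-0.706, 0.708, 0.016, -0.013]
wrist_force: [-5.8, 0.8, 9.6]
opening: 0.276
```

Request:
apply_moves --increments '[{"x": 0.3,"y": 0,"z": -0.08,"ax": 0,"ay": 0,"az": -0.005,"grip": 1}]'

```text
time_s: 25.52
eef_pos: [0.5542, 0.0633, 0.1853]
eef_rot: [-0.706, 0.708, 0.016, -0.013]
wrist_force: [-6.6, 0.4, 10.3]
opening: 0.278
```

```bash
python3 step.py 3.1 14 2
```

```text
phi 11.9 r 65.24mm z 0.1853  Fdrive(on tool, +=cw) -6.5 Frad -1.0 Fz 10.3 t 25.52
0 [ 0.3  -0.08]
1 [ 0.3  -0.09]
2 [ 0.29 -0.1 ]
3 [ 0.29 -0.11]
4 [ 0.29 -0.12]
5 [ 0.28 -0.13]
6 [ 0.28 -0.14]
7 [ 0.27 -0.15]
8 [ 0.27 -0.15]
9 [ 0.26 -0.16]
10 [ 0.26 -0.17]
11 [ 0.25 -0.18]
12 [ 0.25 -0.19]
13 [ 0.24 -0.19]
rot corr [0.0017 0.0063 0.0045]
```

Request:
apply_moves --increments '[{"x": 0.3,"y": 0,"z": -0.08,"ax": 0.002,"ay": 0.005,"az": 0.002,"grip": 1}]'

```text
time_s: 25.65
eef_pos: [0.556, 0.0629, 0.1853]
eef_rot: [0.707, -0.707, -0.012, 0.014]
wrist_force: [-5.5, 1.0, 9.3]
opening: 0.278
```

Request:
apply_moves --increments '[{"x": 0.3,"y": 0,"z": -0.09,"ax": -0.001,"ay": 0,"az": -0.003,"grip": 1}]'

```text
time_s: 25.78
eef_pos: [0.5579, 0.0625, 0.1853]
eef_rot: [-0.707, 0.707, 0.012, -0.014]
wrist_force: [-6.5, 2.3, 9.9]
opening: 0.276
```

Request:
apply_moves --increments '[{"x": 0.29,"y": 0,"z": -0.1,"ax": -0.001,"ay": 0,"az": -0.003,"grip": 1}]'

```text
time_s: 25.9
eef_pos: [0.5596, 0.062, 0.1853]
eef_rot: [-0.707, 0.707, 0.012, -0.015]
wrist_force: [-7.7, 1.5, 8.8]
opening: 0.275
```

Request:
apply_moves --increments '[{"x": 0.29,"y": 0,"z": -0.11,"ax": -0.001,"ay": 0,"az": -0.003,"grip": 1}]'

```text
time_s: 26.02
eef_pos: [0.5613, 0.0615, 0.1853]
eef_rot: [-0.707, 0.707, 0.011, -0.016]
wrist_force: [-7.2, 1.4, 10.3]
opening: 0.277
```

Request:
apply_moves --increments '[{"x": 0.29,"y": 0,"z": -0.12,"ax": -0.001,"ay": 0,"az": -0.003,"grip": 1}]'

```text
time_s: 26.15
eef_pos: [0.5629, 0.061, 0.1853]
eef_rot: [-0.707, 0.707, 0.011, -0.016]
wrist_force: [-5.9, 3.1, 9.7]
opening: 0.277
```

Request:
apply_moves --increments '[{"x": 0.28,"y": 0,"z": -0.13,"ax": -0.001,"ay": 0,"az": -0.003,"grip": 1}]'

```text
time_s: 26.28
eef_pos: [0.5645, 0.0604, 0.1852]
eef_rot: [-0.706, 0.707, 0.01, -0.017]
wrist_force: [-7.5, 2.3, 10.2]
opening: 0.273
```

Request:
apply_moves --increments '[{"x": 0.28,"y": 0,"z": -0.14,"ax": -0.001,"ay": 0,"az": -0.003,"grip": 1}]'

```text
time_s: 26.4
eef_pos: [0.5661, 0.0598, 0.1853]
eef_rot: [-0.706, 0.708, 0.01, -0.018]
wrist_force: [-7.3, 2.4, 9.3]
opening: 0.276
```

Request:
apply_moves --increments '[{"x": 0.27,"y": 0,"z": -0.15,"ax": -0.001,"ay": 0,"az": -0.003,"grip": 1}]'

```text
time_s: 26.52
eef_pos: [0.5677, 0.0591, 0.1853]
eef_rot: [-0.706, 0.707, 0.01, -0.019]
wrist_force: [-7.0, 2.7, 10.3]
opening: 0.277
```

Request:
apply_moves --increments '[{"x": 0.27,"y": 0,"z": -0.15,"ax": -0.001,"ay": 0,"az": -0.003,"grip": 1}]'

```text
time_s: 26.65
eef_pos: [0.5692, 0.0585, 0.1853]
eef_rot: [-0.706, 0.707, 0.01, -0.019]
wrist_force: [-7.4, 2.6, 9.7]
opening: 0.278
```

Request:
apply_moves --increments '[{"x": 0.26,"y": 0,"z": -0.16,"ax": -0.002,"ay": 0,"az": -0.003,"grip": 1}]'

```text
time_s: 26.78
eef_pos: [0.5706, 0.0579, 0.1852]
eef_rot: [-0.706, 0.708, 0.009, -0.02]
wrist_force: [-7.1, 3.3, 10.4]
opening: 0.275
```

Request:
apply_moves --increments '[{"x": 0.26,"y": 0,"z": -0.17,"ax": -0.002,"ay": 0,"az": -0.003,"grip": 1}]'

```text
time_s: 26.9
eef_pos: [0.572, 0.0572, 0.1852]
eef_rot: [-0.706, 0.708, 0.009, -0.021]
wrist_force: [-6.5, 3.1, 9.3]
opening: 0.274
```

Request:
apply_moves --increments '[{"x": 0.25,"y": 0,"z": -0.18,"ax": -0.002,"ay": 0,"az": -0.003,"grip": 1}]'

```text
time_s: 27.02
eef_pos: [0.5733, 0.0564, 0.1852]
eef_rot: [-0.706, 0.708, 0.009, -0.021]
wrist_force: [-6.3, 3.8, 10.7]
opening: 0.273
```

Request:
apply_moves --increments '[{"x": 0.25,"y": 0,"z": -0.19,"ax": -0.002,"ay": 0,"az": -0.003,"grip": 1}]'

```text
time_s: 27.15
eef_pos: [0.5747, 0.0557, 0.1851]
eef_rot: [-0.706, 0.708, 0.008, -0.022]
wrist_force: [-7.3, 3.2, 11.2]
opening: 0.28
```

Request:
apply_moves --increments '[{"x": 0.24,"y": 0,"z": -0.19,"ax": -0.002,"ay": 0,"az": -0.003,"grip": 1}]'

```text
time_s: 27.28
eef_pos: [0.5759, 0.055, 0.1851]
eef_rot: [-0.706, 0.708, 0.008, -0.023]
wrist_force: [-6.6, 4.0, 9.3]
opening: 0.272
```

```bash
python3 step.py 3.1 16 2
```

```text
phi 32.3 r 65.68mm z 0.1851  Fdrive(on tool, +=cw) -7.7 Frad -0.1 Fz 9.3 t 27.27
0 [ 0.25 -0.18]
1 [ 0.24 -0.19]
2 [ 0.24 -0.2 ]
3 [ 0.23 -0.21]
4 [ 0.23 -0.21]
5 [ 0.22 -0.22]
6 [ 0.21 -0.23]
7 [ 0.21 -0.23]
8 [ 0.2  -0.24]
9 [ 0.19 -0.24]
10 [ 0.18 -0.25]
11 [ 0.18 -0.26]
12 [ 0.17 -0.26]
13 [ 0.16 -0.27]
14 [ 0.15 -0.27]
15 [ 0.14 -0.28]
rot corr [ 0.0036  0.0089 -0.0204]
```

```bash
python3 step.py 3.4 16 2
```

```text
phi 32.3 r 65.68mm z 0.1851  Fdrive(on tool, +=cw) -7.7 Frad -0.1 Fz 9.3 t 27.27
0 [ 0.27 -0.2 ]
1 [ 0.27 -0.21]
2 [ 0.26 -0.22]
3 [ 0.25 -0.23]
4 [ 0.25 -0.23]
5 [ 0.24 -0.24]
6 [ 0.23 -0.25]
7 [ 0.22 -0.26]
8 [ 0.22 -0.26]
9 [ 0.21 -0.27]
10 [ 0.2  -0.28]
11 [ 0.19 -0.28]
12 [ 0.18 -0.29]
13 [ 0.17 -0.29]
14 [ 0.16 -0.3 ]
15 [ 0.16 -0.3 ]
rot corr [ 0.0036  0.0089 -0.0204]
```

Request:
apply_moves --increments '[{"x": 0.28,"y": -0.05,"z": -0.19,"ax": 0.003,"ay": 0.006,"az": -0.014,"grip": 1}]'

```text
time_s: 27.4
eef_pos: [0.5772, 0.0539, 0.1852]
eef_rot: [0.707, -0.707, -0.009, 0.018]
wrist_force: [-8.7, -0.0, 8.6]
opening: 0.271
```

Request:
apply_moves --increments '[{"x": 0.27,"y": -0.03,"z": -0.2,"ax": 0,"ay": 0.003,"az": -0.01,"grip": 1}]'

```text
time_s: 27.52
eef_pos: [0.5785, 0.0527, 0.1853]
eef_rot: [0.707, -0.706, -0.01, 0.015]
wrist_force: [-7.0, 2.5, 9.9]
opening: 0.276
```

Request:
apply_moves --increments '[{"x": 0.27,"y": 0,"z": -0.21,"ax": -0.001,"ay": 0.001,"az": -0.005,"grip": 1}]'

```text
time_s: 27.65
eef_pos: [0.5799, 0.0516, 0.1853]
eef_rot: [0.708, -0.706, -0.01, 0.015]
wrist_force: [-6.8, 2.9, 10.6]
opening: 0.274
```

Request:
apply_moves --increments '[{"x": 0.26,"y": 0,"z": -0.22,"ax": -0.001,"ay": 0.001,"az": -0.005,"grip": 1}]'

```text
time_s: 27.78
eef_pos: [0.5813, 0.0503, 0.1853]
eef_rot: [0.708, -0.706, -0.01, 0.014]
wrist_force: [-6.9, 3.4, 9.5]
opening: 0.271
```

Request:
apply_moves --increments '[{"x": 0.25,"y": 0,"z": -0.23,"ax": -0.001,"ay": 0.001,"az": -0.005,"grip": 1}]'

```text
time_s: 27.9
eef_pos: [0.5827, 0.0491, 0.1854]
eef_rot: [0.708, -0.706, -0.011, 0.014]
wrist_force: [-6.6, 3.7, 10.9]
opening: 0.274
```

Request:
apply_moves --increments '[{"x": 0.24,"y": 0,"z": -0.24,"ax": -0.001,"ay": 0.001,"az": -0.005,"grip": 1}]'

```text
time_s: 28.02
eef_pos: [0.5841, 0.0478, 0.1855]
eef_rot: [0.708, -0.706, -0.011, 0.013]
wrist_force: [-5.7, 4.1, 8.9]
opening: 0.272
```

Request:
apply_moves --increments '[{"x": 0.23,"y": 0,"z": -0.25,"ax": -0.001,"ay": 0.001,"az": -0.005,"grip": 1}]'

```text
time_s: 28.15
eef_pos: [0.5854, 0.0464, 0.1855]
eef_rot: [0.708, -0.706, -0.011, 0.013]
wrist_force: [-6.1, 4.3, 9.9]
opening: 0.276
```

Request:
apply_moves --increments '[{"x": 0.22,"y": 0,"z": -0.26,"ax": -0.001,"ay": 0.001,"az": -0.004,"grip": 1}]'

```text
time_s: 28.28
eef_pos: [0.5867, 0.0451, 0.1856]
eef_rot: [0.709, -0.705, -0.011, 0.013]
wrist_force: [-5.2, 4.4, 9.4]
opening: 0.276
```

Request:
apply_moves --increments '[{"x": 0.21,"y": 0,"z": -0.26,"ax": -0.001,"ay": 0.001,"az": -0.004,"grip": 1}]'

```text
time_s: 28.4
eef_pos: [0.5878, 0.0438, 0.1856]
eef_rot: [0.709, -0.705, -0.011, 0.012]
wrist_force: [-4.5, 4.1, 9.1]
opening: 0.281
```

Request:
apply_moves --increments '[{"x": 0.2,"y": 0,"z": -0.27,"ax": -0.001,"ay": 0.001,"az": -0.004,"grip": 1}]'

```text
time_s: 28.52
eef_pos: [0.5889, 0.0424, 0.1857]
eef_rot: [0.71, -0.705, -0.011, 0.012]
wrist_force: [-5.5, 4.7, 8.5]
opening: 0.275
```

Request:
apply_moves --increments '[{"x": 0.2,"y": 0,"z": -0.28,"ax": -0.002,"ay": 0.001,"az": -0.004,"grip": 1}]'

```text
time_s: 28.65
eef_pos: [0.5901, 0.041, 0.1857]
eef_rot: [0.71, -0.704, -0.011, 0.012]
wrist_force: [-4.6, 4.6, 9.5]
opening: 0.279
```

Request:
apply_moves --increments '[{"x": 0.19,"y": 0,"z": -0.28,"ax": -0.002,"ay": 0.001,"az": -0.004,"grip": 1}]'

```text
time_s: 28.78
eef_pos: [0.5912, 0.0395, 0.1857]
eef_rot: [0.71, -0.704, -0.011, 0.011]
wrist_force: [-4.6, 4.3, 8.8]
opening: 0.276
```

Request:
apply_moves --increments '[{"x": 0.18,"y": 0,"z": -0.29,"ax": -0.002,"ay": 0.001,"az": -0.004,"grip": 1}]'

```text
time_s: 28.9
eef_pos: [0.5923, 0.0381, 0.1858]
eef_rot: [0.71, -0.704, -0.011, 0.011]
wrist_force: [-4.1, 4.6, 8.9]
opening: 0.274
```

Request:
apply_moves --increments '[{"x": 0.17,"y": 0,"z": -0.29,"ax": -0.002,"ay": 0.001,"az": -0.004,"grip": 1}]'

```text
time_s: 29.02
eef_pos: [0.5933, 0.0366, 0.1858]
eef_rot: [0.71, -0.704, -0.011, 0.011]
wrist_force: [-3.9, 5.5, 8.3]
opening: 0.276
```

```bash
python3 step.py 3.4 16 2.1
```

```text
phi 54.7 r 64.28mm z 0.1858  Fdrive(on tool, +=cw) -6.7 Frad -0.0 Fz 8.3 t 29.02
0 [ 0.18 -0.29]
1 [ 0.17 -0.29]
2 [ 0.16 -0.3 ]
3 [ 0.15 -0.3 ]
4 [ 0.14 -0.31]
5 [ 0.13 -0.31]
6 [ 0.12 -0.32]
7 [ 0.11 -0.32]
8 [ 0.1  -0.32]
9 [ 0.09 -0.33]
10 [ 0.08 -0.33]
11 [ 0.07 -0.33]
12 [ 0.06 -0.34]
13 [ 0.05 -0.34]
14 [ 0.04 -0.34]
15 [ 0.03 -0.34]
rot corr [-0.008  -0.0039  0.001 ]
```

Request:
apply_moves --increments '[{"x": 0.19,"y": 0,"z": -0.28,"ax": -0.007,"ay": -0.003,"az": -0.001,"grip": 1}]'

```text
time_s: 29.15
eef_pos: [0.5944, 0.0353, 0.1857]
eef_rot: [0.708, -0.706, -0.012, 0.013]
wrist_force: [-4.6, 5.5, 6.9]
opening: 0.276
```

Request:
apply_moves --increments '[{"x": 0.18,"y": 0,"z": -0.29,"ax": -0.004,"ay": 0,"az": -0.002,"grip": 1}]'

```text
time_s: 29.28
eef_pos: [0.5954, 0.034, 0.1856]
eef_rot: [0.708, -0.706, -0.012, 0.013]
wrist_force: [-3.4, 5.4, 7.4]
opening: 0.273
```

Request:
apply_moves --increments '[{"x": 0.17,"y": 0,"z": -0.3,"ax": -0.004,"ay": 0,"az": -0.002,"grip": 1}]'

```text
time_s: 29.4
eef_pos: [0.5964, 0.0326, 0.1856]
eef_rot: [0.707, -0.707, -0.011, 0.014]
wrist_force: [-3.5, 5.0, 7.7]
opening: 0.278
```

Request:
apply_moves --increments '[{"x": 0.16,"y": 0,"z": -0.3,"ax": -0.004,"ay": 0,"az": -0.002,"grip": 1}]'

```text
time_s: 29.52
eef_pos: [0.5973, 0.0312, 0.1855]
eef_rot: [-0.707, 0.707, 0.011, -0.015]
wrist_force: [-4.5, 5.7, 8.3]
opening: 0.275
```

Request:
apply_moves --increments '[{"x": 0.15,"y": 0,"z": -0.31,"ax": -0.004,"ay": 0,"az": -0.002,"grip": 1}]'

```text
time_s: 29.65
eef_pos: [0.5982, 0.0298, 0.1854]
eef_rot: [-0.706, 0.708, 0.011, -0.015]
wrist_force: [-4.3, 6.6, 8.1]
opening: 0.272
```

Request:
apply_moves --increments '[{"x": 0.14,"y": 0,"z": -0.31,"ax": -0.004,"ay": 0,"az": -0.002,"grip": 1}]'

```text
time_s: 29.78
eef_pos: [0.599, 0.0285, 0.1854]
eef_rot: [-0.706, 0.708, 0.011, -0.016]
wrist_force: [-4.0, 5.6, 6.4]
opening: 0.272
```

Request:
apply_moves --increments '[{"x": 0.13,"y": 0,"z": -0.32,"ax": -0.004,"ay": 0,"az": -0.001,"grip": 1}]'

```text
time_s: 29.9
eef_pos: [0.5997, 0.027, 0.1854]
eef_rot: [-0.705, 0.709, 0.011, -0.017]
wrist_force: [-3.7, 5.5, 8.0]
opening: 0.282
```

Request:
apply_moves --increments '[{"x": 0.12,"y": 0,"z": -0.32,"ax": -0.004,"ay": 0,"az": -0.001,"grip": 1}]'

```text
time_s: 30.02
eef_pos: [0.6004, 0.0257, 0.1853]
eef_rot: [-0.705, 0.709, 0.01, -0.017]
wrist_force: [-1.3, 5.5, 7.4]
opening: 0.276
```

Request:
apply_moves --increments '[{"x": 0.11,"y": 0,"z": -0.32,"ax": -0.004,"ay": 0,"az": -0.001,"grip": 1}]'

```text
time_s: 30.15
eef_pos: [0.6011, 0.0243, 0.1853]
eef_rot: [-0.705, 0.709, 0.01, -0.018]
wrist_force: [-3.7, 6.8, 6.8]
opening: 0.271
```

Request:
apply_moves --increments '[{"x": 0.1,"y": 0,"z": -0.33,"ax": -0.004,"ay": 0,"az": -0.001,"grip": 1}]'

```text
time_s: 30.28
eef_pos: [0.6017, 0.023, 0.1852]
eef_rot: [-0.704, 0.709, 0.01, -0.019]
wrist_force: [-3.1, 6.3, 7.1]
opening: 0.277
```

Request:
apply_moves --increments '[{"x": 0.09,"y": 0,"z": -0.33,"ax": -0.004,"ay": 0,"az": -0.001,"grip": 1}]'

```text
time_s: 30.4
eef_pos: [0.6023, 0.0216, 0.1852]
eef_rot: [-0.704, 0.71, 0.009, -0.019]
wrist_force: [-2.5, 5.1, 6.9]
opening: 0.274
```

Request:
apply_moves --increments '[{"x": 0.08,"y": 0,"z": -0.33,"ax": -0.004,"ay": 0,"az": -0.001,"grip": 1}]'

```text
time_s: 30.52
eef_pos: [0.6028, 0.0202, 0.1852]
eef_rot: [-0.704, 0.71, 0.009, -0.02]
wrist_force: [-2.6, 7.0, 6.8]
opening: 0.279
```

Request:
apply_moves --increments '[{"x": 0.07,"y": 0,"z": -0.33,"ax": -0.004,"ay": 0,"az": -0.001,"grip": 1}]'

```text
time_s: 30.65
eef_pos: [0.6033, 0.0189, 0.1852]
eef_rot: [-0.704, 0.71, 0.009, -0.021]
wrist_force: [-2.6, 5.9, 6.7]
opening: 0.276
```

Request:
apply_moves --increments '[{"x": 0.06,"y": 0,"z": -0.34,"ax": -0.004,"ay": 0,"az": -0.001,"grip": 1}]'

```text
time_s: 30.78
eef_pos: [0.6038, 0.0175, 0.1852]
eef_rot: [-0.703, 0.71, 0.009, -0.021]
wrist_force: [-2.2, 6.0, 6.4]
opening: 0.277
```

Request:
apply_moves --increments '[{"x": 0.05,"y": 0,"z": -0.34,"ax": -0.004,"ay": 0,"az": -0.001,"grip": 1}]'

```text
time_s: 30.9
eef_pos: [0.6042, 0.0161, 0.1851]
eef_rot: [-0.703, 0.711, 0.009, -0.021]
wrist_force: [-2.3, 6.8, 6.0]
opening: 0.274
```

Request:
apply_moves --increments '[{"x": 0.04,"y": 0,"z": -0.34,"ax": -0.004,"ay": 0,"az": -0.001,"grip": 1}]'

```text
time_s: 31.02
eef_pos: [0.6045, 0.0147, 0.1851]
eef_rot: [-0.703, 0.711, 0.009, -0.022]
wrist_force: [-1.5, 5.7, 6.2]
opening: 0.27
```

```bash
python3 step.py 3.4 18 2.1
```

```text
phi 76.6 r 65.50mm z 0.1851  Fdrive(on tool, +=cw) -5.9 Frad -0.2 Fz 6.2 t 31.02
0 [ 0.06 -0.34]
1 [ 0.04 -0.34]
2 [ 0.03 -0.34]
3 [ 0.02 -0.34]
4 [ 0.01 -0.34]
5 [ 0.   -0.34]
6 [-0.01 -0.34]
7 [-0.02 -0.34]
8 [-0.03 -0.34]
9 [-0.04 -0.34]
10 [-0.05 -0.34]
11 [-0.06 -0.33]
12 [-0.08 -0.33]
13 [-0.09 -0.33]
14 [-0.1  -0.33]
15 [-0.11 -0.32]
16 [-0.12 -0.32]
17 [-0.13 -0.32]
rot corr [ 0.0109  0.0091 -0.0176]
```

Request:
apply_moves --increments '[{"x": 0.07,"y": 0,"z": -0.44,"ax": 0.006,"ay": 0.006,"az": -0.01,"grip": 1}]'

```text
time_s: 31.15
eef_pos: [0.6049, 0.0124, 0.1852]
eef_rot: [-0.706, 0.708, 0.01, -0.017]
wrist_force: [-4.3, 6.0, 9.3]
opening: 0.277
```

Request:
apply_moves --increments '[{"x": 0.05,"y": 0,"z": -0.45,"ax": 0.003,"ay": 0.004,"az": -0.008,"grip": 1}]'

```text
time_s: 31.28
eef_pos: [0.6051, 0.0097, 0.1854]
eef_rot: [0.709, -0.705, -0.011, 0.014]
wrist_force: [-3.4, 6.4, 9.5]
opening: 0.277
```

Request:
apply_moves --increments '[{"x": 0.03,"y": 0,"z": -0.45,"ax": -0.002,"ay": 0.001,"az": -0.002,"grip": 1}]'

```text
time_s: 31.4
eef_pos: [0.6052, 0.0071, 0.1856]
eef_rot: [0.709, -0.705, -0.011, 0.014]
wrist_force: [-1.4, 6.6, 8.3]
opening: 0.279
```

Request:
apply_moves --increments '[{"x": 0.01,"y": 0,"z": -0.45,"ax": -0.002,"ay": 0.001,"az": -0.002,"grip": 1}]'

```text
time_s: 31.52
eef_pos: [0.6054, 0.0045, 0.1857]
eef_rot: [0.71, -0.704, -0.011, 0.013]
wrist_force: [-1.3, 6.9, 6.9]
opening: 0.277
```

```bash
python3 step.py 4.5 16 2.6
```

```text
phi 85.6 r 64.75mm z 0.1857  Fdrive(on tool, +=cw) -7.0 Frad -0.7 Fz 6.9 t 31.52
0 [ 0.   -0.45]
1 [-0.01 -0.45]
2 [-0.03 -0.45]
3 [-0.05 -0.45]
4 [-0.07 -0.44]
5 [-0.09 -0.44]
6 [-0.1  -0.44]
7 [-0.12 -0.43]
8 [-0.14 -0.43]
9 [-0.16 -0.42]
10 [-0.17 -0.42]
11 [-0.19 -0.41]
12 [-0.2 -0.4]
13 [-0.22 -0.39]
14 [-0.24 -0.38]
15 [-0.25 -0.37]
rot corr [-0.0077 -0.0003 -0.0029]
```

Request:
apply_moves --increments '[{"x": 0,"y": 0,"z": -0.45,"ax": -0.006,"ay": 0,"az": -0.002,"grip": 1}]'

```text
time_s: 31.65
eef_pos: [0.6055, 0.0018, 0.1858]
eef_rot: [0.709, -0.705, -0.012, 0.013]
wrist_force: [-1.4, 6.1, 6.3]
opening: 0.271
```

Request:
apply_moves --increments '[{"x": -0.01,"y": 0,"z": -0.45,"ax": -0.004,"ay": 0,"az": -0.001,"grip": 1}]'

```text
time_s: 31.78
eef_pos: [0.6056, -0.0008, 0.1858]
eef_rot: [0.708, -0.706, -0.012, 0.013]
wrist_force: [-0.2, 6.4, 5.9]
opening: 0.274
```

Request:
apply_moves --increments '[{"x": -0.03,"y": 0,"z": -0.45,"ax": -0.003,"ay": 0,"az": 0,"grip": 1}]'

```text
time_s: 31.9
eef_pos: [0.6055, -0.0034, 0.1858]
eef_rot: [0.709, -0.705, -0.012, 0.014]
wrist_force: [-0.6, 6.0, 5.8]
opening: 0.274
```

Request:
apply_moves --increments '[{"x": -0.05,"y": 0,"z": -0.45,"ax": -0.003,"ay": 0,"az": 0,"grip": 1}]'

```text
time_s: 32.02
eef_pos: [0.6054, -0.006, 0.1857]
eef_rot: [0.709, -0.705, -0.012, 0.014]
wrist_force: [-0.4, 5.5, 5.6]
opening: 0.276
```

Request:
apply_moves --increments '[{"x": -0.07,"y": 0,"z": -0.44,"ax": -0.003,"ay": 0,"az": 0,"grip": 1}]'

```text
time_s: 32.15
eef_pos: [0.6052, -0.0086, 0.1858]
eef_rot: [0.709, -0.705, -0.012, 0.014]
wrist_force: [0.5, 6.2, 3.8]
opening: 0.273
```

Request:
apply_moves --increments '[{"x": -0.09,"y": 0,"z": -0.44,"ax": -0.003,"ay": 0,"az": 0,"grip": 1}]'

```text
time_s: 32.28
eef_pos: [0.6048, -0.0112, 0.1858]
eef_rot: [0.709, -0.705, -0.012, 0.015]
wrist_force: [0.5, 6.5, 4.5]
opening: 0.279
```

Request:
apply_moves --increments '[{"x": -0.1,"y": 0,"z": -0.43,"ax": -0.003,"ay": 0,"az": 0,"grip": 1}]'

```text
time_s: 32.4
eef_pos: [0.6044, -0.0137, 0.1858]
eef_rot: [0.709, -0.705, -0.013, 0.015]
wrist_force: [0.2, 6.9, 4.8]
opening: 0.278
```

Request:
apply_moves --increments '[{"x": -0.12,"y": 0,"z": -0.43,"ax": -0.003,"ay": 0,"az": 0.001,"grip": 1}]'

```text
time_s: 32.52
eef_pos: [0.6039, -0.0162, 0.1858]
eef_rot: [0.709, -0.705, -0.013, 0.015]
wrist_force: [1.4, 6.1, 3.8]
opening: 0.275
```

Request:
apply_moves --increments '[{"x": -0.14,"y": 0,"z": -0.42,"ax": -0.003,"ay": 0,"az": 0.001,"grip": 1}]'

```text
time_s: 32.65
eef_pos: [0.6032, -0.0186, 0.1857]
eef_rot: [0.709, -0.705, -0.013, 0.015]
wrist_force: [2.1, 7.0, 3.6]
opening: 0.273
```

Request:
apply_moves --increments '[{"x": -0.15,"y": 0,"z": -0.41,"ax": -0.003,"ay": 0,"az": 0.001,"grip": 1}]'

```text
time_s: 32.78
eef_pos: [0.6026, -0.0211, 0.1858]
eef_rot: [0.709, -0.705, -0.013, 0.016]
wrist_force: [2.1, 6.7, 2.9]
opening: 0.274
```

```bash
python3 step.py 4.2 14 2.6
```

```text
phi 108.4 r 65.13mm z 0.1858  Fdrive(on tool, +=cw) -7.0 Frad -0.1 Fz 2.9 t 32.77
0 [-0.16 -0.39]
1 [-0.18 -0.38]
2 [-0.19 -0.37]
3 [-0.21 -0.37]
4 [-0.22 -0.36]
5 [-0.23 -0.35]
6 [-0.25 -0.34]
7 [-0.26 -0.33]
8 [-0.27 -0.32]
9 [-0.29 -0.31]
10 [-0.3  -0.29]
11 [-0.31 -0.28]
12 [-0.32 -0.27]
13 [-0.33 -0.26]
rot corr [-0.0061  0.0051 -0.0041]
```

Request:
apply_moves --increments '[{"x": -0.16,"y": 0.03,"z": -0.4,"ax": -0.006,"ay": 0.003,"az": -0.002,"grip": 1}]'

```text
time_s: 32.9
eef_pos: [0.6019, -0.0234, 0.1857]
eef_rot: [0.708, -0.706, -0.013, 0.014]
wrist_force: [0.7, 6.6, 6.8]
opening: 0.274
```

Request:
apply_moves --increments '[{"x": -0.18,"y": 0.02,"z": -0.39,"ax": -0.003,"ay": 0.001,"az": 0,"grip": 1}]'

```text
time_s: 33.02
eef_pos: [0.6009, -0.0256, 0.1857]
eef_rot: [0.708, -0.706, -0.013, 0.013]
wrist_force: [2.3, 5.6, 5.7]
opening: 0.271
```

Request:
apply_moves --increments '[{"x": -0.19,"y": 0.01,"z": -0.38,"ax": -0.003,"ay": 0.001,"az": 0.001,"grip": 1}]'

```text
time_s: 33.15
eef_pos: [0.6, -0.0277, 0.1858]
eef_rot: [0.708, -0.706, -0.013, 0.013]
wrist_force: [1.5, 5.5, 4.1]
opening: 0.277
```

Request:
apply_moves --increments '[{"x": -0.21,"y": 0.01,"z": -0.37,"ax": -0.003,"ay": 0.001,"az": 0.001,"grip": 1}]'

```text
time_s: 33.28
eef_pos: [0.5988, -0.0299, 0.1859]
eef_rot: [0.708, -0.706, -0.013, 0.013]
wrist_force: [3.5, 5.4, 4.2]
opening: 0.274
```

Request:
apply_moves --increments '[{"x": -0.22,"y": 0.01,"z": -0.36,"ax": -0.003,"ay": 0.001,"az": 0.001,"grip": 1}]'

```text
time_s: 33.4
eef_pos: [0.5977, -0.032, 0.1859]
eef_rot: [0.708, -0.706, -0.013, 0.012]
wrist_force: [2.5, 5.5, 3.3]
opening: 0.272
```

Request:
apply_moves --increments '[{"x": -0.23,"y": 0.01,"z": -0.35,"ax": -0.003,"ay": 0.001,"az": 0.001,"grip": 1}]'

```text
time_s: 33.52
eef_pos: [0.5965, -0.0341, 0.1859]
eef_rot: [0.708, -0.706, -0.012, 0.012]
wrist_force: [3.1, 5.3, 3.3]
opening: 0.275
```

Request:
apply_moves --increments '[{"x": -0.25,"y": 0.01,"z": -0.34,"ax": -0.003,"ay": 0.001,"az": 0.001,"grip": 1}]'

```text
time_s: 33.65
eef_pos: [0.5952, -0.0362, 0.186]
eef_rot: [0.708, -0.706, -0.012, 0.011]
wrist_force: [3.8, 5.0, 3.9]
opening: 0.278
```

Request:
apply_moves --increments '[{"x": -0.26,"y": 0.01,"z": -0.33,"ax": -0.003,"ay": 0.001,"az": 0.002,"grip": 1}]'

```text
time_s: 33.78
eef_pos: [0.5938, -0.0383, 0.186]
eef_rot: [0.707, -0.707, -0.012, 0.011]
wrist_force: [4.1, 4.6, 2.3]
opening: 0.276
```

Request:
apply_moves --increments '[{"x": -0.27,"y": 0.01,"z": -0.32,"ax": -0.003,"ay": 0.001,"az": 0.002,"grip": 1}]'

```text
time_s: 33.9
eef_pos: [0.5923, -0.0403, 0.186]
eef_rot: [0.707, -0.707, -0.012, 0.011]
wrist_force: [3.0, 4.5, 2.2]
opening: 0.275
```

Request:
apply_moves --increments '[{"x": -0.28,"y": 0.01,"z": -0.3,"ax": -0.003,"ay": 0.001,"az": 0.002,"grip": 1}]'

```text
time_s: 34.02
eef_pos: [0.5907, -0.0422, 0.186]
eef_rot: [-0.707, 0.707, 0.012, -0.01]
wrist_force: [3.7, 4.8, 2.2]
opening: 0.274
```

```bash
python3 step.py 4 14 2.5
```

```text
phi 129.8 r 65.04mm z 0.1860  Fdrive(on tool, +=cw) -6.0 Frad -0.2 Fz 2.2 t 34.02
0 [-0.27 -0.29]
1 [-0.29 -0.28]
2 [-0.3  -0.27]
3 [-0.31 -0.26]
4 [-0.32 -0.25]
5 [-0.33 -0.23]
6 [-0.33 -0.22]
7 [-0.34 -0.21]
8 [-0.35 -0.19]
9 [-0.36 -0.18]
10 [-0.36 -0.17]
11 [-0.37 -0.15]
12 [-0.38 -0.14]
13 [-0.38 -0.12]
rot corr [ 0.0002 -0.0039  0.0017]
```

Request:
apply_moves --increments '[{"x": -0.27,"y": 0.03,"z": -0.29,"ax": 0,"ay": -0.003,"az": 0.002,"grip": 1}]'

```text
time_s: 34.15
eef_pos: [0.5894, -0.044, 0.1859]
eef_rot: [0.708, -0.706, -0.013, 0.011]
wrist_force: [4.1, 3.8, 3.0]
opening: 0.275
```

Request:
apply_moves --increments '[{"x": -0.28,"y": 0.02,"z": -0.27,"ax": -0.001,"ay": 0,"az": 0.002,"grip": 1}]'

```text
time_s: 34.28
eef_pos: [0.588, -0.0456, 0.1859]
eef_rot: [0.708, -0.706, -0.013, 0.011]
wrist_force: [4.5, 5.5, 2.5]
opening: 0.277
```

Request:
apply_moves --increments '[{"x": -0.29,"y": 0.02,"z": -0.26,"ax": -0.001,"ay": 0,"az": 0.002,"grip": 1}]'

```text
time_s: 34.4
eef_pos: [0.5865, -0.0472, 0.186]
eef_rot: [0.708, -0.706, -0.013, 0.011]
wrist_force: [4.5, 3.8, 3.8]
opening: 0.277
```

Request:
apply_moves --increments '[{"x": -0.3,"y": 0.02,"z": -0.25,"ax": -0.001,"ay": 0,"az": 0.002,"grip": 1}]'

```text
time_s: 34.52
eef_pos: [0.5849, -0.0487, 0.186]
eef_rot: [0.709, -0.705, -0.014, 0.011]
wrist_force: [4.3, 4.3, 2.0]
opening: 0.273
```

Request:
apply_moves --increments '[{"x": -0.31,"y": 0.02,"z": -0.24,"ax": -0.001,"ay": 0,"az": 0.003,"grip": 1}]'

```text
time_s: 34.65
eef_pos: [0.5833, -0.0502, 0.186]
eef_rot: [0.709, -0.705, -0.013, 0.011]
wrist_force: [4.1, 4.3, 2.2]
opening: 0.272
```

Request:
apply_moves --increments '[{"x": -0.31,"y": 0.02,"z": -0.23,"ax": -0.001,"ay": 0,"az": 0.003,"grip": 1}]'

```text
time_s: 34.78
eef_pos: [0.5817, -0.0517, 0.186]
eef_rot: [0.709, -0.705, -0.013, 0.011]
wrist_force: [5.4, 3.6, 1.8]
opening: 0.277
```

Request:
apply_moves --increments '[{"x": -0.32,"y": 0.02,"z": -0.21,"ax": -0.001,"ay": 0,"az": 0.003,"grip": 1}]'

```text
time_s: 34.9
eef_pos: [0.58, -0.053, 0.1859]
eef_rot: [0.709, -0.705, -0.013, 0.012]
wrist_force: [4.2, 4.2, 2.7]
opening: 0.273
```

Request:
apply_moves --increments '[{"x": -0.32,"y": 0.02,"z": -0.2,"ax": -0.001,"ay": 0,"az": 0.003,"grip": 1}]'

```text
time_s: 35.02
eef_pos: [0.5784, -0.0542, 0.186]
eef_rot: [0.71, -0.704, -0.013, 0.012]
wrist_force: [4.7, 3.7, 0.5]
opening: 0.277
```

Request:
apply_moves --increments '[{"x": -0.33,"y": 0.02,"z": -0.18,"ax": -0.001,"ay": 0,"az": 0.003,"grip": 1}]'

```text
time_s: 35.15
eef_pos: [0.5767, -0.0554, 0.186]
eef_rot: [0.71, -0.704, -0.013, 0.012]
wrist_force: [3.8, 3.5, 1.9]
opening: 0.272
```

Request:
apply_moves --increments '[{"x": -0.33,"y": 0.02,"z": -0.17,"ax": -0.001,"ay": 0,"az": 0.003,"grip": 1}]'

```text
time_s: 35.28
eef_pos: [0.575, -0.0565, 0.186]
eef_rot: [0.71, -0.704, -0.013, 0.012]
wrist_force: [4.4, 3.1, 2.7]
opening: 0.275
```

```bash
python3 step.py 3.6 14 2.2
```

```text
phi 148.6 r 65.65mm z 0.1860  Fdrive(on tool, +=cw) -5.4 Frad -0.3 Fz 2.7 t 35.27
0 [-0.32 -0.17]
1 [-0.32 -0.16]
2 [-0.33 -0.15]
3 [-0.33 -0.13]
4 [-0.34 -0.12]
5 [-0.34 -0.11]
6 [-0.35 -0.1 ]
7 [-0.35 -0.09]
8 [-0.35 -0.08]
9 [-0.35 -0.06]
10 [-0.36 -0.05]
11 [-0.36 -0.04]
12 [-0.36 -0.03]
13 [-0.36 -0.02]
rot corr [-0.008   0.0007  0.0025]
```

Request:
apply_moves --increments '[{"x": -0.32,"y": 0.02,"z": -0.17,"ax": -0.006,"ay": 0,"az": 0.003,"grip": 1}]'

```text
time_s: 35.4
eef_pos: [0.5734, -0.0576, 0.1859]
eef_rot: [0.708, -0.706, -0.013, 0.012]
wrist_force: [3.9, 4.2, 1.4]
opening: 0.277
```

Request:
apply_moves --increments '[{"x": -0.32,"y": 0.02,"z": -0.16,"ax": -0.004,"ay": 0,"az": 0.003,"grip": 1}]'

```text
time_s: 35.52
eef_pos: [0.5717, -0.0584, 0.186]
eef_rot: [0.707, -0.707, -0.013, 0.012]
wrist_force: [4.8, 4.0, 2.5]
opening: 0.278
```

Request:
apply_moves --increments '[{"x": -0.33,"y": 0.02,"z": -0.15,"ax": -0.002,"ay": 0,"az": 0.003,"grip": 1}]'

```text
time_s: 35.65
eef_pos: [0.57, -0.0592, 0.186]
eef_rot: [0.707, -0.707, -0.013, 0.012]
wrist_force: [5.2, 2.1, 2.7]
opening: 0.276
```

Request:
apply_moves --increments '[{"x": -0.33,"y": 0.02,"z": -0.13,"ax": -0.002,"ay": 0,"az": 0.003,"grip": 1}]'

```text
time_s: 35.78
eef_pos: [0.5683, -0.06, 0.1861]
eef_rot: [-0.707, 0.707, 0.013, -0.012]
wrist_force: [4.6, 2.8, 2.0]
opening: 0.279
```

Request:
apply_moves --increments '[{"x": -0.34,"y": 0.02,"z": -0.12,"ax": -0.002,"ay": 0,"az": 0.003,"grip": 1}]'

```text
time_s: 35.9
eef_pos: [0.5664, -0.0607, 0.1861]
eef_rot: [-0.706, 0.708, 0.013, -0.012]
wrist_force: [4.5, 2.2, 1.8]
opening: 0.272
```

Request:
apply_moves --increments '[{"x": -0.34,"y": 0.02,"z": -0.11,"ax": -0.002,"ay": 0,"az": 0.003,"grip": 1}]'

```text
time_s: 36.02
eef_pos: [0.5646, -0.0615, 0.1862]
eef_rot: [-0.706, 0.708, 0.013, -0.012]
wrist_force: [5.0, 2.9, 1.6]
opening: 0.277
```

Request:
apply_moves --increments '[{"x": -0.35,"y": 0.02,"z": -0.1,"ax": -0.002,"ay": 0,"az": 0.003,"grip": 1}]'

```text
time_s: 36.15
eef_pos: [0.5627, -0.0621, 0.1862]
eef_rot: [-0.706, 0.708, 0.013, -0.012]
wrist_force: [4.6, 2.0, 1.0]
opening: 0.279
```

Request:
apply_moves --increments '[{"x": -0.35,"y": 0.02,"z": -0.09,"ax": -0.002,"ay": 0,"az": 0.003,"grip": 1}]'

```text
time_s: 36.28
eef_pos: [0.5608, -0.0627, 0.1862]
eef_rot: [-0.705, 0.709, 0.013, -0.012]
wrist_force: [5.2, 2.1, 0.9]
opening: 0.275
```

Request:
apply_moves --increments '[{"x": -0.35,"y": 0.02,"z": -0.07,"ax": -0.002,"ay": 0,"az": 0.003,"grip": 1}]'

```text
time_s: 36.4
eef_pos: [0.5589, -0.0632, 0.1863]
eef_rot: [-0.705, 0.709, 0.013, -0.012]
wrist_force: [4.8, 2.3, 1.5]
opening: 0.276
```

Request:
apply_moves --increments '[{"x": -0.35,"y": 0.02,"z": -0.06,"ax": -0.001,"ay": 0,"az": 0.003,"grip": 1}]'

```text
time_s: 36.52
eef_pos: [0.5569, -0.0637, 0.1863]
eef_rot: [-0.704, 0.71, 0.013, -0.012]
wrist_force: [5.0, 1.0, 1.4]
opening: 0.274
```

Request:
apply_moves --increments '[{"x": -0.36,"y": 0.02,"z": -0.05,"ax": -0.001,"ay": 0,"az": 0.003,"grip": 1}]'

```text
time_s: 36.65
eef_pos: [0.5546, -0.0642, 0.1864]
eef_rot: [-0.704, 0.71, 0.013, -0.012]
wrist_force: [5.7, 0.4, 1.3]
opening: 0.277
```

Request:
apply_moves --increments '[{"x": -0.36,"y": 0.02,"z": -0.03,"ax": -0.001,"ay": 0,"az": 0.003,"grip": 1}]'

```text
time_s: 36.78
eef_pos: [0.5521, -0.0647, 0.1865]
eef_rot: [-0.704, 0.71, 0.013, -0.012]
wrist_force: [4.5, 0.2, 1.6]
opening: 0.279
```

```bash
python3 step.py 3.6 14 2.3
```

```text
phi 170.0 r 65.18mm z 0.1865  Fdrive(on tool, +=cw) -4.4 Frad 0.6 Fz 1.6 t 36.77
0 [-0.36 -0.04]
1 [-0.36 -0.03]
2 [-0.36 -0.01]
3 [-0.36 -0.  ]
4 [-0.36  0.01]
5 [-0.36  0.02]
6 [-0.36  0.04]
7 [-0.36  0.05]
8 [-0.35  0.06]
9 [-0.35  0.07]
10 [-0.35  0.09]
11 [-0.35  0.1 ]
12 [-0.34  0.11]
13 [-0.34  0.12]
rot corr [0.0092 0.0001 0.001 ]
```

Request:
apply_moves --increments '[{"x": -0.36,"y": 0.04,"z": -0.04,"ax": 0.006,"ay": 0,"az": 0.002,"grip": 1}]'

```text
time_s: 36.9
eef_pos: [0.5494, -0.0654, 0.1863]
eef_rot: [-0.706, 0.708, 0.013, -0.012]
wrist_force: [4.6, -1.4, 0.7]
opening: 0.273
```

Request:
apply_moves --increments '[{"x": -0.36,"y": 0.03,"z": -0.03,"ax": 0.003,"ay": 0,"az": 0.003,"grip": 1}]'

```text
time_s: 37.02
eef_pos: [0.5466, -0.066, 0.1862]
eef_rot: [-0.707, 0.707, 0.012, -0.012]
wrist_force: [5.4, 0.3, -0.2]
opening: 0.274
```

Request:
apply_moves --increments '[{"x": -0.36,"y": 0.03,"z": -0.01,"ax": 0,"ay": 0,"az": 0.003,"grip": 1}]'

```text
time_s: 37.15
eef_pos: [0.5437, -0.0663, 0.1861]
eef_rot: [-0.707, 0.707, 0.012, -0.013]
wrist_force: [5.4, 0.5, 1.9]
opening: 0.274
```

Request:
apply_moves --increments '[{"x": -0.36,"y": 0.03,"z": 0,"ax": 0,"ay": 0,"az": 0.003,"grip": 1}]'

```text
time_s: 37.28
eef_pos: [0.5409, -0.0665, 0.1861]
eef_rot: [-0.707, 0.707, 0.011, -0.013]
wrist_force: [4.6, 0.5, 1.3]
opening: 0.275
```

Request:
apply_moves --increments '[{"x": -0.36,"y": 0.03,"z": 0.01,"ax": 0,"ay": 0,"az": 0.003,"grip": 1}]'

```text
time_s: 37.4
eef_pos: [0.5381, -0.0665, 0.186]
eef_rot: [-0.707, 0.707, 0.011, -0.014]
wrist_force: [4.8, 1.2, 1.5]
opening: 0.273
```

Request:
apply_moves --increments '[{"x": -0.36,"y": 0.02,"z": 0.03,"ax": 0,"ay": 0,"az": 0.003,"grip": 1}]'

```text
time_s: 37.52
eef_pos: [0.5353, -0.0663, 0.1861]
eef_rot: [-0.707, 0.707, 0.01, -0.014]
wrist_force: [4.5, 1.6, 1.2]
opening: 0.276
```

Request:
apply_moves --increments '[{"x": -0.36,"y": 0.02,"z": 0.04,"ax": 0,"ay": 0,"az": 0.003,"grip": 1}]'

```text
time_s: 37.65
eef_pos: [0.5324, -0.0661, 0.1861]
eef_rot: [-0.707, 0.707, 0.01, -0.014]
wrist_force: [4.5, 0.8, 1.1]
opening: 0.278
```

Request:
apply_moves --increments '[{"x": -0.36,"y": 0.02,"z": 0.05,"ax": 0,"ay": 0,"az": 0.003,"grip": 1}]'

```text
time_s: 37.78
eef_pos: [0.5299, -0.0657, 0.1862]
eef_rot: [-0.707, 0.707, 0.01, -0.014]
wrist_force: [8.5, 2.2, 0.0]
opening: 0.276
```

Request:
apply_moves --increments '[{"x": -0.35,"y": 0.02,"z": 0.07,"ax": 0,"ay": 0,"az": 0.003,"grip": 1}]'

```text
time_s: 37.9
eef_pos: [0.5284, -0.0652, 0.1865]
eef_rot: [-0.707, 0.707, 0.01, -0.013]
wrist_force: [11.9, 1.3, -3.0]
opening: 0.277
```

Request:
apply_moves --increments '[{"x": -0.35,"y": 0.02,"z": 0.08,"ax": 0,"ay": 0,"az": 0.003,"grip": 1}]'

```text
time_s: 38.02
eef_pos: [0.5273, -0.0647, 0.1869]
eef_rot: [-0.706, 0.708, 0.011, -0.012]
wrist_force: [12.7, -0.0, -4.9]
opening: 0.277
```

Request:
apply_moves --increments '[{"x": -0.35,"y": 0.02,"z": 0.1,"ax": 0,"ay": 0,"az": 0.003,"grip": 1}]'

```text
time_s: 38.15
eef_pos: [0.5266, -0.0643, 0.1871]
eef_rot: [-0.706, 0.708, 0.013, -0.01]
wrist_force: [14.3, -0.9, -7.0]
opening: 0.276
```

Request:
apply_moves --increments '[{"x": -0.34,"y": 0.02,"z": 0.11,"ax": 0,"ay": 0,"az": 0.003,"grip": 1}]'

```text
time_s: 38.28
eef_pos: [0.5258, -0.064, 0.1873]
eef_rot: [-0.705, 0.709, 0.014, -0.009]
wrist_force: [13.8, -2.1, -6.5]
opening: 0.279
```

```bash
python3 step.py 3.6 14 2.3
```

```text
phi -166.7 r 65.28mm z 0.1873  Fdrive(on tool, +=cw) -13.9 Frad -1.1 Fz -6.5 t 38.27
0 [-0.34  0.1 ]
1 [-0.34  0.12]
2 [-0.34  0.13]
3 [-0.33  0.14]
4 [-0.33  0.15]
5 [-0.32  0.16]
6 [-0.32  0.17]
7 [-0.31  0.18]
8 [-0.3  0.2]
9 [-0.3   0.21]
10 [-0.29  0.22]
11 [-0.28  0.23]
12 [-0.27  0.24]
13 [-0.26  0.25]
rot corr [ 0.0052 -0.0025  0.0073]
```

Request:
apply_moves --increments '[{"x": -0.22,"y": 0.1,"z": 0.07,"ax": 0.003,"ay": -0.002,"az": 0.004,"grip": 1},{"x": -0.22,"y": 0.18,"z": 0.07,"ax": 0.003,"ay": -0.002,"az": 0.004,"grip": 1}]'

```text
time_s: 38.52
eef_pos: [0.5262, -0.0646, 0.1866]
eef_rot: [-0.705, 0.709, 0.016, -0.009]
wrist_force: [9.5, -3.7, 2.5]
opening: 0.279
```

```bash
python3 step.py 3 1 2
python3 - <<'E'
from ov import *
o,p,R=obs(); v=p[:2]-[.5408,-.0005]; yaw=np.arctan2(v[1],v[0])
G=(0,255,0)
for c,w,S in(("side",(285,155,70,70),8),("top",(290,170,80,60),8)):
    draw(c,vision.camera(c),w,S,[(G,x) for x in place(CR,.5413,-.0008,.1,yaw)],f"pics/ov9{c}.png")
E
```

```text
phi -167.2 r 65.76mm z 0.1866  Fdrive(on tool, +=cw) -10.1 Frad 1.6 Fz 2.5 t 38.52
0 [-0.29  0.08]
rot corr [ 0.0049 -0.0007  0.0097]
```

View pics/ov9side.png

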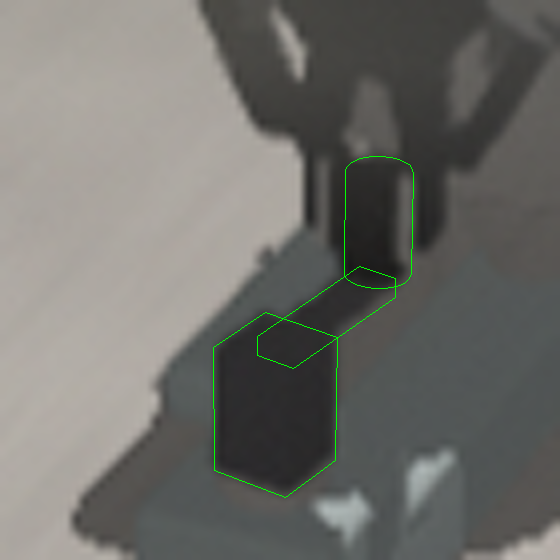

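Request:
apply_moves --increments '[{"x": -0.26,"y": 0.06,"z": 0.07,"ax": 0.003,"ay": 0,"az": 0.006,"grip": 1},{"x": -0.26,"y": 0.06,"z": 0.07,"ax": 0.003,"ay": 0,"az": 0.006,"grip": 1}]'

```text
time_s: 38.88
eef_pos: [0.5261, -0.0646, 0.1867]
eef_rot: [-0.706, 0.708, 0.015, -0.008]
wrist_force: [10.2, 0.1, -1.8]
opening: 0.275
```

Request:
apply_moves --increments '[{"x": 0,"y": 0,"z": 0,"ax": 0,"ay": 0,"az": 0,"grip": 1},{"x": 0,"y": 0,"z": 0,"ax": 0,"ay": 0,"az": 0,"grip": 0.6},{"x": 0,"y": 0,"z": 0,"ax": 0,"ay": 0,"az": 0,"grip": 0.4},{"x": 0,"y": 0,"z": 0,"ax": 0,"ay": 0,"az": 0,"grip": 0.3},{"x": 0,"y": 0,"z": 0,"ax": 0,"ay": 0,"az": 0,"grip": 0.3}]'

```text
time_s: 39.5
eef_pos: [0.5257, -0.0646, 0.1865]
eef_rot: [-0.706, 0.708, 0.015, -0.009]
wrist_force: [0.1, -0.1, 0.9]
opening: 0.703
```

```bash
python3 step.py 3 1 2
python3 - <<'E'
from ov import *
o,p,R=obs(); print(o["opening"],p)
v=p[:2]-[.5408,-.0005]; yaw=np.arctan2(v[1],v[0])
G=(0,255,0)
for c,w,S in(("side",(285,155,70,70),8),):
    draw(c,vision.camera(c),w,S,[(G,x) for x in place(CR,.5413,-.0008,.1,yaw)],f"pics/ov10{c}.png")
rows([(*p[:2],p[2]+.08,2)])
E
```

```text
phi -166.8 r 65.82mm z 0.1865  Fdrive(on tool, +=cw) -0.1 Frad 0.1 Fz 0.9 t 39.50
0 [-0.29  0.09]
rot corr [ 0.0031 -0.0012  0.0087]
0.7026277832704072 [ 0.52572732 -0.06457383  0.18652794]
xyz [ 0.06 -7.99 -0.02] a [ 0.003 -0.001  0.009]
```

View pics/ov10side.png

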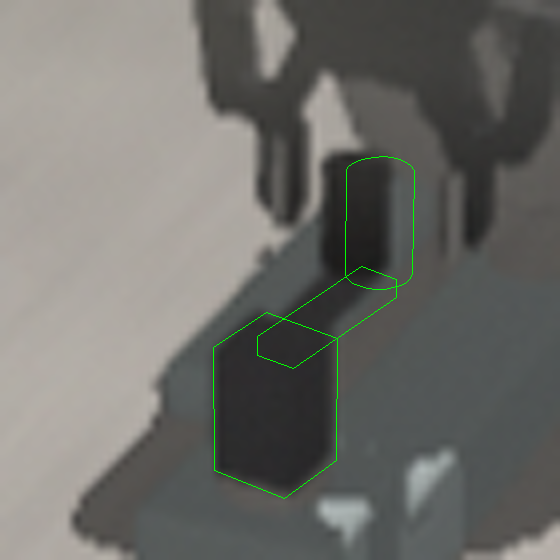

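Run:
```python
from ov import *
o,p,R=obs()
v=p[:2]-[.5408,-.0005]; yaw=np.arctan2(v[1],v[0]); print(np.degrees(yaw))
im=vision.camera("side")
G=(0,255,0)
parts=[]
for d,c in((6,G),(9,(0,255,255))): parts+=[(c,x) for x in place(CR,.5413,-.0008,.1,yaw+np.radians(d))]
draw("side",im,(285,155,70,70),8,parts,"pics/ov11.png")
for d in(6,9): print(d,place([np.array([[.065,0,0.]])],.5408,-.0005,.1,yaw+np.radians(d)))
```

```text
-103.11854308983641
6 [array([[ 0.53274503, -0.06499897,  0.1       ]])]
9 [array([[ 0.53613168, -0.06533214,  0.1       ]])]
```

View pics/ov11.png

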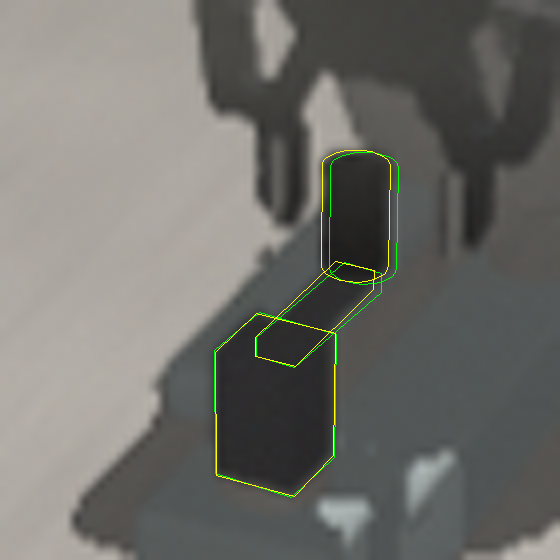

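Request:
apply_moves --increments '[{"x": 0.5,"y": 0,"z": -0.05,"ax": 0.003,"ay": 0,"az": 0.008,"grip": 0.3},{"x": 1.0,"y": 0,"z": -0.08,"ax": 0.003,"ay": 0,"az": 0.008,"grip": 0.4},{"x": 1.0,"y": 0,"z": -0.08,"ax": 0.003,"ay": 0,"az": 0.008,"grip": 0.6},{"x": 1.0,"y": 0,"z": -0.08,"ax": 0.003,"ay": 0,"az": 0.008,"grip": 1},{"x": 1.0,"y": 0,"z": -0.08,"ax": 0.003,"ay": 0,"az": 0.008,"grip": 1},{"x": 1.0,"y": 0,"z": -0.08,"ax": 0.003,"ay": 0,"az": 0.008,"grip": 1}]'

```text
time_s: 40.35
eef_pos: [0.5359, -0.0651, 0.1868]
eef_rot: [-0.707, 0.707, 0.012, -0.011]
wrist_force: [-0.5, -0.4, 0.5]
opening: 0.272
```

```bash
python3 step.py 3 3 2
```

```text
phi -175.7 r 64.76mm z 0.1868  Fdrive(on tool, +=cw) 0.5 Frad 0.4 Fz 0.5 t 40.35
0 [-0.3   0.04]
1 [-0.3   0.05]
2 [-0.29  0.06]
rot corr [ 0.0003 -0.0012  0.0014]
```

Advance in small steps, feeling where resistance begins.

Request:
apply_moves --increments '[{"x": -0.15,"y": 0,"z": 0.02,"ax": 0,"ay": 0,"az": 0,"grip": 1}]'

```text
time_s: 40.48
eef_pos: [0.5345, -0.065, 0.1869]
eef_rot: [-0.707, 0.707, 0.013, -0.011]
wrist_force: [1.0, 0.0, 0.8]
opening: 0.276
```

Request:
apply_moves --increments '[{"x": -0.15,"y": 0,"z": 0.02,"ax": 0,"ay": 0,"az": 0.001,"grip": 1}]'

```text
time_s: 40.6
eef_pos: [0.5331, -0.0648, 0.187]
eef_rot: [-0.707, 0.707, 0.012, -0.011]
wrist_force: [1.8, -0.7, -0.6]
opening: 0.275
```

Request:
apply_moves --increments '[{"x": -0.2,"y": 0.01,"z": 0.03,"ax": 0,"ay": 0,"az": 0.002,"grip": 1}]'

```text
time_s: 40.72
eef_pos: [0.5316, -0.0645, 0.1871]
eef_rot: [-0.707, 0.707, 0.012, -0.011]
wrist_force: [5.7, 0.8, -1.2]
opening: 0.278
```

Request:
apply_moves --increments '[{"x": -0.2,"y": 0.01,"z": 0.03,"ax": 0,"ay": 0,"az": 0.002,"grip": 1}]'

```text
time_s: 40.85
eef_pos: [0.5305, -0.0643, 0.1872]
eef_rot: [-0.707, 0.707, 0.012, -0.011]
wrist_force: [6.1, 0.6, -3.6]
opening: 0.277
```

```bash
python3 step.py 2 3 2
```

```text
phi -170.8 r 64.64mm z 0.1872  Fdrive(on tool, +=cw) -5.9 Frad -1.6 Fz -3.6 t 40.85
0 [-0.2   0.04]
1 [-0.19  0.05]
2 [-0.19  0.05]
rot corr [ 0.0008 -0.0015  0.0019]
```

Request:
apply_moves --increments '[{"x": -0.22,"y": 0.08,"z": 0.05,"ax": 0,"ay": -0.001,"az": 0.003,"grip": 1}]'

```text
time_s: 40.98
eef_pos: [0.5298, -0.0642, 0.1872]
eef_rot: [-0.706, 0.708, 0.013, -0.011]
wrist_force: [8.3, -0.8, -0.8]
opening: 0.278
```

Request:
apply_moves --increments '[{"x": -0.24,"y": 0.06,"z": 0.05,"ax": 0,"ay": 0,"az": 0.003,"grip": 1}]'

```text
time_s: 41.1
eef_pos: [0.5292, -0.0641, 0.1873]
eef_rot: [-0.706, 0.708, 0.014, -0.01]
wrist_force: [8.3, 0.8, -2.5]
opening: 0.274
```

Request:
apply_moves --increments '[{"x": -0.26,"y": 0.05,"z": 0.06,"ax": 0,"ay": 0,"az": 0.004,"grip": 1}]'

```text
time_s: 41.22
eef_pos: [0.5285, -0.0638, 0.1875]
eef_rot: [-0.706, 0.708, 0.014, -0.01]
wrist_force: [9.1, -0.3, -4.7]
opening: 0.276
```

```bash
python3 step.py 2 3 2
```

```text
phi -169.1 r 64.51mm z 0.1875  Fdrive(on tool, +=cw) -9.0 Frad -1.4 Fz -4.7 t 41.23
0 [-0.19  0.05]
1 [-0.19  0.05]
2 [-0.19  0.06]
rot corr [ 0.0039 -0.0011  0.0067]
```

Request:
apply_moves --increments '[{"x": -0.32,"y": 0.12,"z": 0.03,"ax": 0.003,"ay": 0,"az": 0.008,"grip": 1}]'

```text
time_s: 41.35
eef_pos: [0.5278, -0.0639, 0.1873]
eef_rot: [-0.706, 0.708, 0.014, -0.01]
wrist_force: [11.0, -0.3, -4.7]
opening: 0.275
```

Request:
apply_moves --increments '[{"x": -0.34,"y": 0.1,"z": 0.05,"ax": 0.002,"ay": 0,"az": 0.008,"grip": 1}]'

```text
time_s: 41.48
eef_pos: [0.5273, -0.0639, 0.1874]
eef_rot: [-0.707, 0.707, 0.014, -0.01]
wrist_force: [13.9, 1.8, -4.8]
opening: 0.273
```

```bash
python3 step.py 2 1 2
```

```text
phi -168.0 r 64.78mm z 0.1874  Fdrive(on tool, +=cw) -13.2 Frad -4.7 Fz -4.8 t 41.48
0 [-0.19  0.05]
rot corr [ 0.0012 -0.0017  0.0054]
```

Request:
apply_moves --increments '[{"x": -0.1,"y": 0.08,"z": 0,"ax": 0.001,"ay": -0.001,"az": 0.005,"grip": 1},{"x": 0,"y": 0.12,"z": 0,"ax": 0.001,"ay": -0.001,"az": 0.005,"grip": 1},{"x": 0.1,"y": 0.14,"z": -0.02,"ax": 0.001,"ay": -0.001,"az": 0.005,"grip": 1},{"x": 0.2,"y": 0.14,"z": -0.04,"ax": 0.001,"ay": -0.001,"az": 0.005,"grip": 1},{"x": 0.3,"y": 0.14,"z": -0.06,"ax": 0.001,"ay": -0.001,"az": 0.005,"grip": 1},{"x": 0.3,"y": 0.14,"z": -0.06,"ax": 0.001,"ay": -0.001,"az": 0.005,"grip": 1}]'

```text
time_s: 42.22
eef_pos: [0.5305, -0.0647, 0.1865]
eef_rot: [-0.707, 0.707, 0.012, -0.012]
wrist_force: [1.9, -1.5, 5.5]
opening: 0.274
```

```bash
python3 step.py 2 1 2
```

```text
phi -170.9 r 65.02mm z 0.1865  Fdrive(on tool, +=cw) -2.1 Frad 1.2 Fz 5.5 t 42.23
0 [-0.2   0.04]
rot corr [ 0.0008 -0.0007  0.0007]
```

Request:
apply_moves --increments '[{"x": 0.06,"y": 0,"z": -0.01,"ax": 0,"ay": 0,"az": 0,"grip": 1},{"x": 0.06,"y": 0,"z": -0.01,"ax": 0,"ay": 0,"az": 0,"grip": 0.65},{"x": 0.06,"y": 0,"z": -0.01,"ax": 0,"ay": 0,"az": 0,"grip": 0.5},{"x": 0.06,"y": 0,"z": -0.01,"ax": 0,"ay": 0,"az": 0,"grip": 0.3},{"x": 0.06,"y": 0,"z": -0.01,"ax": 0,"ay": 0,"az": 0,"grip": 0.3},{"x": 0.06,"y": -1.5,"z": -0.01,"ax": 0,"ay": 0,"az": 0,"grip": 0.3},{"x": 0.06,"y": -5,"z": -0.01,"ax": 0,"ay": 0,"az": 0,"grip": 0.3},{"x": 0.06,"y": -9,"z": -0.01,"ax": 0,"ay": 0,"az": 0,"grip": 0.3},{"x": 0.06,"y": -12,"z": -0.01,"ax": 0,"ay": 0,"az": 0,"grip": 0.3}]'

```text
time_s: 43.35
eef_pos: [0.5315, -0.0648, 0.3098]
eef_rot: [-0.706, 0.708, 0.013, -0.011]
wrist_force: [0.5, 0.6, 0.0]
opening: 0.699
```

Run:
```python
from ov import *
o,p,R=obs(); print(p,o["wrist_force"],o["time_s"])
G=(0,255,0)
for c,w,S in(("side",(285,155,70,70),7),("top",(290,170,80,60),7)):
    im=vision.camera(c); cv2.imwrite(f"pics/{c}12.png",im[:,:,::-1])
    draw(c,im,w,S,[(G,x) for x in place(CR,.5413,-.0008,.1,np.radians(-97))],f"pics/ov12{c}.png")
```

```text
[ 0.53147602 -0.06480454  0.30976069] [0.5200673  0.62195972 0.00517375] 43.35
```

View pics/ov12side.png

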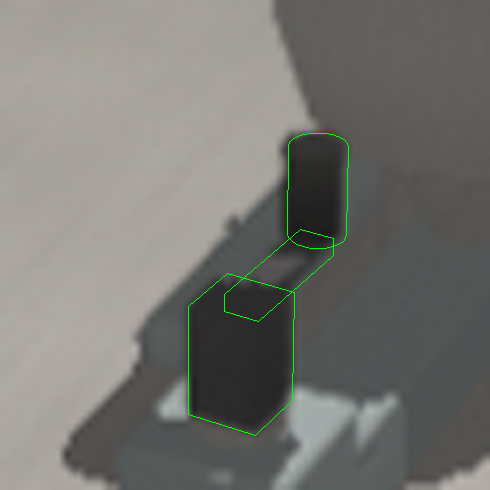

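View pics/side12.png

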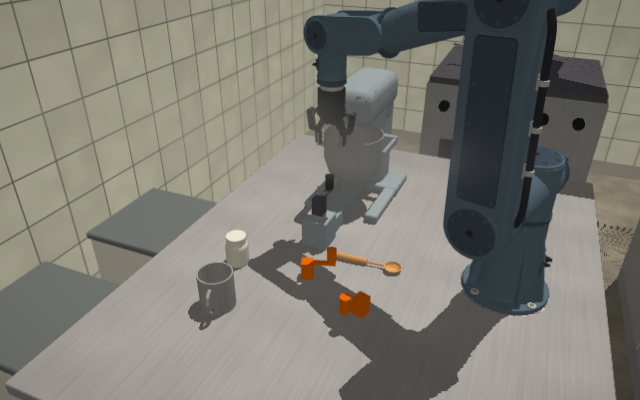

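The crank is seated: its outline matches the model at seat height. The knob has stayed near its snug angle, and the look-alikes, spoon, jug and jar are where they were.

Run:
```python
from bench import ticket
print(ticket.hand_in())
```

```text
the job is handed in; nothing more can be done
None
```

The job is handed in: the steel crank is fitted on the shaft, and the lift is wound up to its stop. It took about 43 s of the 72 s allowed.

- **Fitting:** I gripped the crank by its hub and lowered it onto the square shaft. The first contact showed it was about 2 mm off in x, so I shifted it and it slid on freely. It met the seat at the expected height with 13 N of upward force on the tool.
- **Winding:** I held the knob and wound clockwise about 2.5 turns at roughly 5–8 N. The force then rose to about 14 N at the stop, and I did not push past that.
- **One thing off:** After my first release the knob sprang back about 9°. About 4 mm of that was free play at the knob. I could not tell whether the rest was rubber rebound turning the shaft back. I gripped the knob again, felt resistance start near the same place, and took it back up to about 13–14 N. Then I eased the load off gradually before letting go.
- **Last checks:** In the side picture the crank's outline matches a fully seated crank, and the knob stayed near the position where I let go. The gripper is clear with no force on it, and the jug, jar, spoon and orange cranks look undisturbed.
- **Not seen:** The buffer and stop collar were never visible together in either camera, so contact there was judged only by feel. While the knob was loaded, the crank was pulled slightly upward (up to 7 N); I pressed it back down before letting go.

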